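Stir the oil sample cups and set them out for the viscosity bath

TASK

Before the samples go to the viscosity bath, first turn the bench timer's knob back to its zero stop. Then take the stirrer from its stand, rinse it by dipping its paddle deep into the white beaker, dip it in the same way into each sample cup in the row from left to right (as seen from the robot), rinse it in the beaker once more and hang it back in its stand. At the end all the sample cups must stand upright on the steel tray; do not tip over a cup, the beaker or the glass flask on the way.

Things in the scene. Friction and masses are not known exactly. Their poses are not given: they have to be found in the camera images.
- timer_knob (a joint): Knob on top of the bench timer. Value in rad: 0 at the zero stop, growing as the knob turns clockwise seen from above, up to 4.2; so it is reset by turning anticlockwise. It stays where it is left (friction about 0.05 N m). At 0 its steel pointer points to the long mark on the dial, along the timer's +x. It starts between 1.2 and 2.6.
- timer_grip (a point): Point on the vertical axis of the timer knob, at about mid height of its grip bar, 89 mm above the bench. The bar is 50 mm long, 14 mm thick; its top is 12 mm above and the disc under it 18 mm below this point. The point turns with the knob; its x axis runs along the bar towards the pointer.
- timer: Bench timer: white box 130 x 130 x 60 mm with a round paper dial on top, fixed to the bench. Origin under its centre, z up; x axis towards the zero mark.
- stirrer: Stirrer 155 mm long, hanging upright in its stand. Origin at its lower end (the tip), z up along the shaft. From the tip: flat paddle 18 x 5 x 30 mm, shaft 10 mm in diameter, disc-shaped collar 36 mm across from 95 to 101 mm, then a square wooden grip 22 x 22 mm (sides along the stirrer's x and y) up to 155 mm. 80 g.
- stirrer_tip (a point): The stirrer's tip, in the middle of the lower end of the paddle.
- stirrer_grip (a point): Where to hold the stirrer: on its axis, in the square grip, 130 mm above the tip.
- stand: Stirrer stand, fixed. Origin on the bench under the axis of the hanging stirrer; z up. Fork of two prongs, 18 mm apart, each 12 mm wide, top at 115 mm, open towards +y (they end at y = 20 mm), closed by a post at y = -39 mm. Foot plate 10 mm thick, y = -65 to 25 mm.
- stand_rest (a point): Where the tip of the stirrer is when it hangs, 20 mm above the bench: the collar rests on the prongs. Axes as the stand's. To take the stirrer out, lift it about 12 mm and slide it 45 mm to the stand's +y, then it is free to rise; hang it up the reverse way.
- beaker: White open rinse beaker, 88 mm outer and 80 mm inner diameter, 95 mm high, bottom 10 mm thick, loose, 350 g, the only one. Origin under its centre. A dip counts when the tip is within 34 mm of its axis and less than 45 mm above its underside.
- tray: Fixed sheet steel tray 190 (x) x 170 (y) mm, wall 3 mm thick and 14 mm high, floor 3 mm thick. Origin under its centre, z up. It holds all four cups, two by two.
- flask: Small glass flask with a stopper, 52 mm diameter, 110 mm high, a bystander that must not be tipped over. Origin under its centre.
- cup_1: Sample cup, leftmost place of the row (row runs across the bench, left is +y): plain open aluminium cup, 54 mm outer and 48 mm inner diameter, 75 mm high, bottom 10 mm thick, about 160 g, loose on a cork mat 3 mm thick. Origin under its centre, z up. May be absent. A dip counts when the tip is within 22 mm of its axis and less than 35 mm above its underside.
- cup_2: Sample cup, second place of the row (row runs across the bench, left is +y): plain open aluminium cup, 54 mm outer and 48 mm inner diameter, 75 mm high, bottom 10 mm thick, about 160 g, loose on a cork mat 3 mm thick. Origin under its centre, z up. May be absent. A dip counts when the tip is within 22 mm of its axis and less than 35 mm above its underside.
- cup_3: Sample cup, third place of the row (row runs across the bench, left is +y): plain open aluminium cup, 54 mm outer and 48 mm inner diameter, 75 mm high, bottom 10 mm thick, about 160 g, loose on a cork mat 3 mm thick. Origin under its centre, z up. May be absent. A dip counts when the tip is within 22 mm of its axis and less than 35 mm above its underside.
- cup_4: Sample cup, rightmost place of the row (row runs across the bench, left is +y): plain open aluminium cup, 54 mm outer and 48 mm inner diameter, 75 mm high, bottom 10 mm thick, about 160 g, loose on a cork mat 3 mm thick. Origin under its centre, z up. May be absent. A dip counts when the tip is within 22 mm of its axis and less than 35 mm above its underside.
Not all that is in view belongs to the job. What is shaped like the cup_2 but green is not meant. Leave any yellow look-alike of the cup_3 alone.

How it is judged (in metres and radians):
On the way, in this order (a step that is already met when the one before it is completed fails the run):
1. the timer knob is back at its zero stop (within 0.1 rad) (value of joint timer_knob below 0.1 rad), for 0.3 s.
2. the stirrer's paddle is dipped into the white beaker, its tip less than 45 mm above the underside (horizontal distance between stirrer_tip and beaker below 0.034 m and z of stirrer_tip in the frame of beaker between 0 and 0.045 m and angle between beaker's own z axis and vertical below 0.3 rad), for 0.2 s.
3. then it is dipped into the cup at the leftmost place of the row, if present, its tip less than 35 mm above the underside (horizontal distance between stirrer_tip and cup_1 below 0.022 m and z of stirrer_tip in the frame of cup_1 between 0 and 0.035 m and angle between cup_1's own z axis and vertical below 0.3 rad), for 0.2 s.
4. then it is dipped into the cup at the second place of the row, if present, its tip less than 35 mm above the underside (horizontal distance between stirrer_tip and cup_2 below 0.022 m and z of stirrer_tip in the frame of cup_2 between 0 and 0.035 m and angle between cup_2's own z axis and vertical below 0.3 rad), for 0.2 s.
5. then it is dipped into the cup at the third place of the row, if present, its tip less than 35 mm above the underside (horizontal distance between stirrer_tip and cup_3 below 0.022 m and z of stirrer_tip in the frame of cup_3 between 0 and 0.035 m and angle between cup_3's own z axis and vertical below 0.3 rad), for 0.2 s.
6. then it is dipped into the cup at the rightmost place of the row, if present, its tip less than 35 mm above the underside (horizontal distance between stirrer_tip and cup_4 below 0.022 m and z of stirrer_tip in the frame of cup_4 between 0 and 0.035 m and angle between cup_4's own z axis and vertical below 0.3 rad), for 0.2 s.
7. then it is rinsed in the white beaker again (all of step 2), for 0.2 s.
At the end, for the whole second after the job is handed in: The timer knob is within 0.12 rad of zero, the stirrer hangs upright in its stand (within 22 mm of the stand's axis, collar on the prongs, tip 14 to 26 mm over the bench), every sample cup present stands upright on the floor of the tray, the beaker is upright, all released and at rest (value of joint timer_knob below 0.12 rad and horizontal distance between stirrer and stand below 0.022 m and z of stirrer in the frame of stand between 0.014 and 0.026 m and angle between stirrer's own z axis and vertical below 0.15 rad and linear speed of each of stirrer, cup_1, cup_2, cup_3, cup_4 below 0.03 m/s and x of cup_1 in the frame of tray between -0.08 and 0.08 m and y of cup_1 in the frame of tray between -0.07 and 0.07 m and z of cup_1 in the frame of tray between -0.002 and 0.009 m and angle between each of cup_1, cup_2, cup_3, cup_4, beaker's own z axis and vertical below 0.1 rad and x of cup_2 in the frame of tray between -0.08 and 0.08 m and y of cup_2 in the frame of tray between -0.07 and 0.07 m and z of cup_2 in the frame of tray between -0.002 and 0.009 m and x of cup_3 in the frame of tray between -0.08 and 0.08 m and y of cup_3 in the frame of tray between -0.07 and 0.07 m and z of cup_3 in the frame of tray between -0.002 and 0.009 m and x of cup_4 in the frame of tray between -0.08 and 0.08 m and y of cup_4 in the frame of tray between -0.07 and 0.07 m and z of cup_4 in the frame of tray between -0.002 and 0.009 m); the robot touches nothing.
It fails at once if a sample cup, the beaker or the flask is tipped over (more than 0.6 rad) (angle between any of cup_1, cup_2, cup_3, cup_4, beaker, flask's own z axis and vertical above 0.6 rad).
Of cup_1, cup_2, cup_3, cup_4 only 3 to 4 are there at a start; the rules pass over those that are not, and their reading is None.
At some moment in a run one of cup_1, cup_2, cup_3, cup_4 may be knocked a few centimetres aside while the robot is not near it.
It also fails if it takes over 210 s, if anything falls off the work surface, if the arm or the gripper's body presses on something with over 40 N, if the wrist force passes 120 N, or if a joint passes its speed limit or range.

ROBOT

A 6-joint arm with a two-finger parallel gripper is mounted at the origin on the work surface. World frame = base frame: x ahead of the robot, y to its left, z up, the work surface at z = 0. Lengths are in mm, angles in rad, forces in N, time in s.
With the tool pointing down it reaches from about 250 to 775 mm from the base axis. Payload 4 kg.
Tool frame: the origin (TCP) lies on the mounting face of the last link; the fingertips stand 199 mm ahead of it and the grasp point (between the pads) lies 180 mm ahead of it (ctrl.hold_point_z is the distance from the TCP to the grasp point, in mm); z points along the fingers, y is the direction in which the jaws open and shut (so a half turn about z gives the same grasp; the last joint's range is limited). The gripper opens to 94 mm and grips with 3 to 60 N. Pads are 16 mm wide; open, the fingers measure 119 mm over their backs; the gripper's body (75 mm by 177 mm) begins 78 mm behind the grasp point.
Start: joints at [1.151, 0.087, 1.371, -0, 1.684, -0.103], TCP at [171.343, 522.63, 404.706] pointing down, gripper open.
Joint ranges: [-3.1, 3.1], [-0.76, 2.03], [0.27, 2.55], [-1.08, 4.22], [0.17, 2.65], [-2.57, 2.57]. Speed limits (rad/s): [2.79, 2.79, 3.14, 3.14, 3.14, 3.14].

INTERFACE

Orientations are given as a unit quaternion [x, y, z, w].
In Python, from workcell import ctrl gives the robot as it stands.
- The arm moves only by the shell command python3 -m jog 'ROWS' [FORCE]. ROWS is JSON, a list that holds one entry, the list of rows, each a list of 7 numbers: the shift along the tool's x, y, z in mm, then the turn, a rotation vector about the tool's x, y, z in rad, then the opening, from 0 (shut) to 1 (fully open). A call has 1 to 20 rows; each row is the pose to reach, as a shift and turn from the pose commanded when the call began, along the tool's axes at that moment; what a row does not reach only later rows make up. A row lasts 1/8 s, in which the tool goes at most 62.5 mm and 10.7 degrees, less where a joint would pass 70% of its speed; a pose out of reach is approached as far as the arm can. A call with a gripper value outside its range is refused whole. The fingers move at their own pace and stop on an object; FORCE is the grip in N (left out, the last holds). Time passes only in rows, so rows that repeat a pose let the fingers close. It gives the time, the measured TCP pose, the force and the opening at its end, in the units of the state.
- ctrl.get_state(): the state, without advancing time (a new reading comes with each control period).
- ctrl.capture(name): name is "scene" or "top" or "wrist"; returns a dict with "frame" (420x560x3 uint8, blue, green, red), "range_z" (420x560 float32, mm along the optical axis (not along the pixel's ray), 0 where there is no reading), "vertical_fov" (degrees; the focal length in pixels is half the picture's height over the tangent of half this angle, whatever the lens; pixels are square), "cx", "cy" (the principal point, pixels), "origin" and "rotation" of the camera in the world; the wrist camera has in their place "T_tool_cam" (4x4, takes a point from camera to tool coordinates, whose origin is the TCP and whose axes are the flange's). Camera axes: x right, y down, z forward; pixel columns grow to the right and rows downward; lengths in mm; the calibration is good to about 2 mm. A picture is of the moment at which its call begins: read the wrist's pose just before it.
- ctrl.close_job(): hands the job in, once; it reports no verdict.
The state is a dict: "t": time; "q": joint angles; "joint_vel": joint speeds; "joint_efforts": joint torques, N m; "tcp_pos": TCP position; "eef_rot": TCP orientation; "force": force on the tool from outside, world axes, zero at the start; "torque": the same for the moment, N m; "gripper_width": finger opening in mm.
Only numpy, scipy, OpenCV 4.12 (cv2) and the standard library are available. Lean on these libraries where they do the work, as an engineer would, in place of code of your own. Each camera call takes 0.05 s, during which the arm holds its last target.

## Working session

There is one attempt and no reset: what is moved stays moved. The work goes in short steps, Python scripts to look and compute and a shell command to move; the robot and the scene stay as the last step left them, time stands still between calls to the robot, and variables do not carry over. Pictures are saved under pics/ and viewed, and the job is handed in when it is done.

```bash
ls; mkdir -p pics; python3 - <<'E'
from workcell import ctrl
import cv2
print(ctrl.get_state()); print(ctrl.hold_point_z)
for n in ("scene","top"):
    c=ctrl.capture(n); cv2.imwrite(f"pics/{n}0.png",c["frame"])
    print(n,{k:v for k,v in c.items() if k not in("frame","range_z")})
E
```

```text
pics
{'t': 0.0, 'q': array([ 1.15088198e+00,  8.79544397e-02,  1.37221274e+00,  9.98563593e-06,
        1.68359457e+00, -1.03137364e-01]), 'joint_vel': array([0.00118236, 0.00133399, 0.00016723, 0.0009624 , 0.00055203,
       0.00044669]), 'joint_efforts': array([-3.69120244e-04, -3.40168476e+01, -3.02433479e+01,  7.16285803e-02,
        3.30072746e-02, -1.50052288e-04]), 'tcp_pos': array([171.30758881, 522.53085363, 403.525075  ]), 'eef_rot': array([ 1.57726433e-01,  9.87482251e-01, -1.04638647e-03, -2.85208011e-04]), 'force': array([0.05667582, 0.13204773, 0.81123229]), 'torque': array([-0.02729192, -0.0020111 ,  0.00509845]), 'gripper_width': 94.02474298045337}
180.4
scene {'vertical_fov': 47.13637985250298, 'cx': 291.66614114190105, 'cy': 219.5004759041761, 'origin': array([1301.90050877,  368.62093269,  749.22634406]), 'rotation': array([ 0.49208082,  0.74528946, -0.37914085, -0.24218239])}
top {'vertical_fov': 49.64143356847024, 'cx': 277.508064942606, 'cy': 216.30624451548096, 'origin': array([ 502.93960632,   -7.99550699, 1030.29630502]), 'rotation': array([ 0.71445898, -0.69863016,  0.01916427, -0.03312105])}
```

View pics/scene0.png

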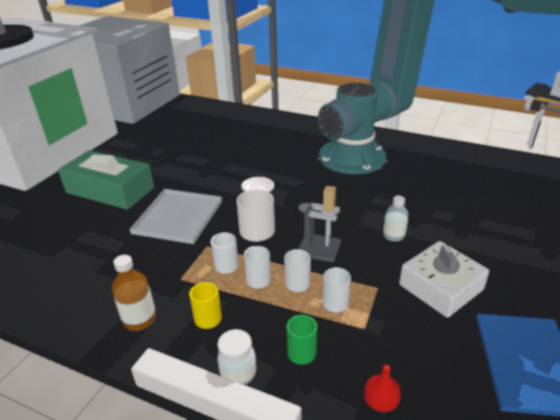

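View pics/top0.png

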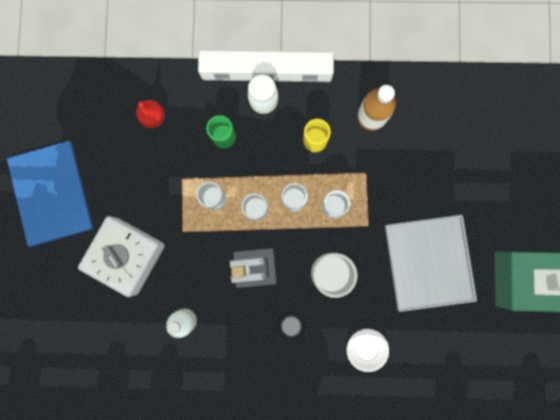

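```bash
cat > h.py <<'E'
from workcell import ctrl
import numpy as np, cv2
from scipy.spatial.transform import Rotation as R
def cam(n):
    s=ctrl.get_state() if n=="wrist" else None
    c=ctrl.capture(n)
    if n=="wrist":
        T=np.eye(4);T[:3,:3]=R.from_quat(s["eef_rot"]).as_matrix();T[:3,3]=s["tcp_pos"]
        T=T@np.array(c["T_tool_cam"]); c["Rm"]=T[:3,:3];c["o"]=T[:3,3]
    else: c["Rm"]=R.from_quat(c["rotation"]).as_matrix();c["o"]=np.array(c["origin"])
    h,w=c["range_z"].shape
    c["f"]=h/2/np.tan(np.radians(c["vertical_fov"])/2)
    v,u=np.mgrid[0:h,0:w]; z=c["range_z"]
    P=np.stack([(u-c["cx"])/c["f"]*z,(v-c["cy"])/c["f"]*z,z],-1)
    c["P"]=P@c["Rm"].T+c["o"]; c["P"][z==0]=np.nan
    return c
def ray(c,u,v,z):  # pixel on plane z
    d=c["Rm"]@np.array([(u-c["cx"])/c["f"],(v-c["cy"])/c["f"],1]); return c["o"]+d*(z-c["o"][2])/d[2]
def proj(c,p):
    q=c["Rm"].T@(np.array(p)-c["o"]); return q[:2]/q[2]*c["f"]+[c["cx"],c["cy"]]
E
python3 - <<'E'
from h import *
c=cam("top"); np.save("pics/topP.npy",c["P"])
P=c["P"]
H=P[...,2]; im=np.clip(np.nan_to_num(H)*1.2+20,0,255).astype(np.uint8)
big=cv2.resize(c["frame"][80:370,70:490],(800,552),interpolation=cv2.INTER_CUBIC); cv2.imwrite("pics/topbig.png",big)
cv2.imwrite("pics/toph.png",cv2.applyColorMap(cv2.resize(im[80:370,70:490],(800,552),interpolation=cv2.INTER_NEAREST),cv2.COLORMAP_JET))
for n,u,v in [("bench",300,360),("dial",105,255),("knob",118,257),("beaker in",332,273),("bowl",368,350),("tray",430,265),("grip",237,271),("cup1",210,195),("cup2",255,207),("c3",294,197),("c4",337,204),("flask",178,325),("disc",291,326),("mat",190,220)]:
    print(n,np.round(P[v,u],1))
E
```

```text
bench [260.8 -44.    2.9]
dial [484.2 364.8  98.4]
knob [480.3 343.9  81.4]
beaker in [ 454.4 -111.2   10.6]
bowl [ 2.860e+02 -1.944e+02 -2.000e-01]
tray [ 477.1 -329.7    5.6]
grip [461.6  83.3 174.2]
cup1 [622.9 166.5  14.7]
cup2 [598.1  64.3  11.6]
c3 [622.5 -23.2  13.3]
c4 [ 608.4 -119.7   16.1]
flask [347.8 205.8 108.5]
disc [nan nan nan]
mat [566.2 212.6   1.1]
```

View pics/topbig.png

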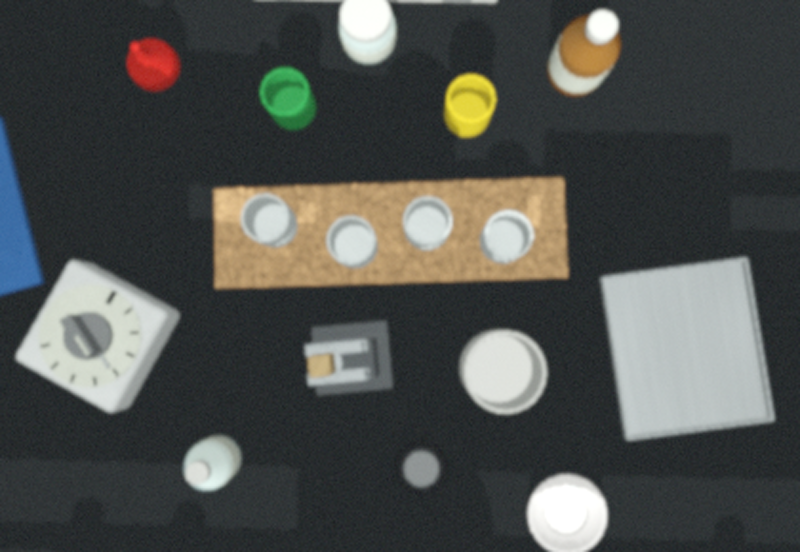

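View pics/toph.png

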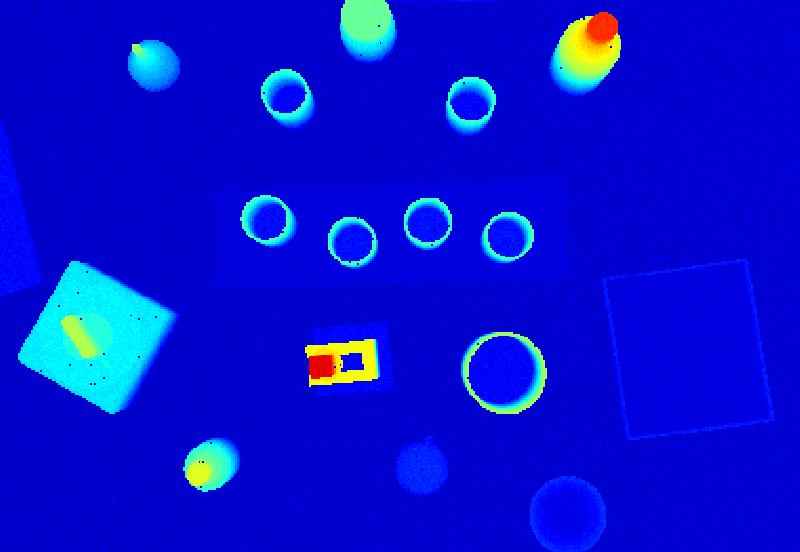

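```bash
python3 - <<'E'
from h import *
P=np.load("pics/topP.npy")
def box(u0,v0,u1,v1):  # big px -> pts
    s=420/800; a=P[int(80+v0*s):int(80+v1*s),int(70+u0*s):int(70+u1*s)].reshape(-1,3); return a[~np.isnan(a[:,0])]
def circ(n,b,z0,z1):
    a=box(*b); a=a[(a[:,2]>z0)&(a[:,2]<z1)]
    A=np.c_[2*a[:,:2],np.ones(len(a))]; s=np.linalg.lstsq(A,(a[:,:2]**2).sum(1),rcond=None)[0]
    print(n,np.round(s[:2],1),"r",round(np.sqrt(s[2]+s[:2]@s[:2]),1),"z",round(np.median(a[:,2]),1),len(a))
circ("cup1",(230,180,310,260),72,90);circ("cup2",(315,205,385,280),72,90);circ("cup3",(395,185,460,260),72,90);circ("cup4",(475,200,545,275),72,90)
circ("beaker",(450,320,560,425),88,105)
def rect(n,b,z0,z1):
    a=box(*b); a=a[(a[:,2]>z0)&(a[:,2]<z1)]
    r=cv2.minAreaRect(a[:,:2].astype(np.float32)); print(n,np.round(r[0],1),np.round(r[1],1),round(r[2],2),"mean",np.round(a.mean(0),1),len(a))
rect("timer",(5,250,190,420),55,68);rect("knobbar",(50,300,110,370),93,110)
rect("grip",(295,330,400,405),145,165);rect("prongs",(295,330,400,405),108,120)
rect("foot",(295,310,400,405),5,16);rect("tray",(590,250,785,450),9,20)
circ("flask",(175,425,250,500),95,120)
E
```

```text
cup1 [617.2 158.4] r 25.3 z 77.3 123
cup2 [594.2  62.1] r 25.1 z 77.8 115
cup3 [617.7 -22.2] r 25.2 z 77.6 117
cup4 [ 603.8 -111.8] r 25.3 z 77.8 127
beaker [ 454.3 -108.2] r 41.7 z 94.8 281
timer [481.5 353.1] [129.8 128.9] 62.53 mean [481.7 351.2  60.4] 2972
knobbar [481.9 353.8] [50.2 15.2] 36.01 mean [481.9 353.1  99.6] 185
grip [465.8  76. ] [23.7 10.8] 47.34 mean [464.4  75.  155.4] 14
prongs [461.4  67.1] [42. 71.] 6.63 mean [462.7  59.4 115.1] 407
foot [461.5  62.5] [98.3 90.1] 6.57 mean [464.9  56.4   9.9] 819
tray [ 482.3 -328.1] [190.3 171.8] 8.99 mean [ 477.5 -334.7   13.8] 624
flask [341.6 214.3] r 9.0 z 109.2 134
```

```bash
cat >> h.py <<'E'
def rel(p,yaw_deg):
    """row from the measured pose to grasp point p, tool down, tool y at yaw"""
    s=ctrl.get_state(); Rc=R.from_quat(s["eef_rot"]).as_matrix()
    y=np.radians(yaw_deg); ty=np.array([np.cos(y),np.sin(y),0]); tz=np.array([0,0,-1.]); tx=np.cross(ty,tz)
    Rt=np.c_[tx,ty,tz]; tcp=np.array(p,float)-tz*ctrl.hold_point_z
    d=Rc.T@(tcp-s["tcp_pos"]); r=R.from_matrix(Rc.T@Rt).as_rotvec()
    return np.round(d,1),np.round(r,3)
def st():
    s=ctrl.get_state(); Rc=R.from_quat(s["eef_rot"]).as_matrix()
    print("t",round(s["t"],2),"grasp",np.round(s["tcp_pos"]+Rc[:,2]*ctrl.hold_point_z,1),"yaw",round(np.degrees(np.arctan2(Rc[1,1],Rc[0,1])),1),"tilt",np.round(Rc[:2,2],4),"F",np.round(s["force"],1),"w",round(s["gripper_width"],1),"q",np.round(s["q"],2))
E
python3 - <<'E'
from h import *
st()
print(rel([482,353.5,160],-54)); print(rel([482,353.5,94],-54))
P=np.load("pics/topP.npy")
def box(u0,v0,u1,v1,z0,z1):
    s=420/800; a=P[int(80+v0*s):int(80+v1*s),int(70+u0*s):int(70+u1*s)].reshape(-1,3); a=a[~np.isnan(a[:,0])];return a[(a[:,2]>z0)&(a[:,2]<z1)]
a=box(295,330,400,405,165,185);print("grip",np.round(a.mean(0),1),cv2.minAreaRect(a[:,:2].astype(np.float32)))
a=box(540,0,640,110,30,260);print("bottle",a[:,2].max(),a.min(0),a.max(0),a[a[:,2]>150].mean(0))
a=box(330,0,410,70,30,260);print("jar",a[:,2].max(),a.min(0),a.max(0))
E
```

```text
t 0.15 grasp [171.2 522.3 223.4] yaw 71.8 tilt [-0.0007 -0.0016] F [ 0.1 -0.7  0.3] w 93.9 q [ 1.15  0.09  1.37 -0.    1.68 -0.1 ]
(array([-347.9,  -63.7,   63.4]), array([-1.000e-03,  2.000e-03,  2.196e+00]))
(array([-347.9,  -63.6,  129.4]), array([-1.000e-03,  2.000e-03,  2.196e+00]))
grip [459.7  82.1 174.4] ((459.5870361328125, 82.66276550292969), (21.997838973999023, 22.092525482177734), 7.066795825958252)
bottle 164.58252196700164 [ 779.09656885 -228.54622309   30.23191318] [ 844.9192428  -162.60795865  164.58252197] [ 811.88198612 -195.58758242  159.56703856]
jar 90.95049825474632 [815.1610848   20.01684227  30.46770812] [865.48060586  83.90766315  90.95049825]
```

```bash
python3 -m jog '[[[-348,-64,60,0,0,2.196,1],[-348,-64,60,0,0,2.196,1],[-348,-64,60,0,0,2.196,1],[-348,-64,60,0,0,2.196,1],[-348,-64,60,0,0,2.196,1],[-348,-64,60,0,0,2.196,1],[-348,-64,60,0,0,2.196,1],[-348,-64,60,0,0,2.196,1],[-348,-64,60,0,0,2.196,1],[-348,-64,60,0,0,2.196,1],[-348,-64,60,0,0,2.196,1],[-348,-64,60,0,0,2.196,1],[-348,-64,60,0,0,2.196,1],[-348,-64,60,0,0,2.196,1],[-348,-64,60,0,0,2.196,1]]]' ; python3 - <<'E'
from h import *
st(); print(rel([482,353.5,94],-54))
c=cam("wrist"); cv2.imwrite("pics/w1.png",c["frame"])
P=c["P"]; m=(P[...,2]>94)&(P[...,2]<110)&(abs(P[...,0]-482)<40)&(abs(P[...,1]-353)<40)
r=cv2.minAreaRect(P[m][:,:2].astype(np.float32)); print(r,P[m].mean(0))
E
```

```text
t: 2.02
tcp_pos: [482.1, 353.4, 344.6]
eef_rot: [0.951, 0.31, -0.0, -0.0]
force: [-0.1, -0.1, 0.7]
gripper_width: 93.8
t 2.02 grasp [482.1 353.4 164.2] yaw -53.9 tilt [-0.0001 -0.    ] F [-0.1 -0.1  0.7] w 93.8 q [0.54 0.21 1.35 0.   1.58 1.48]
(array([ 0. , -0.1, 70.2]), array([-0.   ,  0.   ,  0.002]))
((481.06182861328125, 356.6983642578125), (49.69416809082031, 13.636420249938965), 36.265411376953125) [482.07945707 357.24594077 101.24201414]
```

View pics/w1.png

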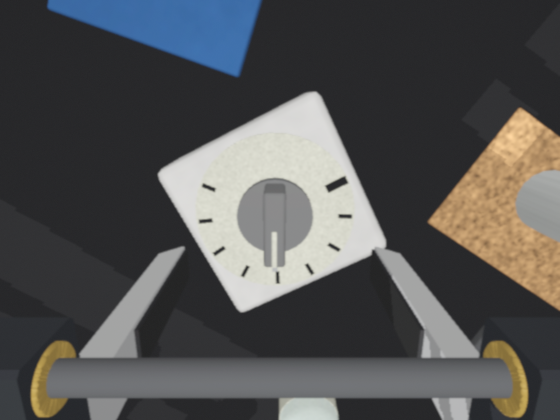

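```bash
python3 -m jog '[[[-1,-1,30,0,0,0,1],[-1,-1,60,0,0,0,0.6],[-1,-1,70,0,0,0,0.5],[-1,-1,70,0,0,0,0.4],[-1,-1,70,0,0,0,0],[-1,-1,70,0,0,0,0],[-1,-1,70,0,0,0,0],[-1,-1,70,0,0,0,0],[-1,-1,70,0,0,0,0]]]' 12; python3 - <<'E'
from h import *
st()
E
```

```text
t: 3.2
tcp_pos: [480.6, 353.8, 274.8]
eef_rot: [0.951, 0.309, -0.0, -0.0]
force: [-5.4, 7.0, 1.6]
gripper_width: 17.5
t 3.2 grasp [480.5 353.9  94.4] yaw -54.0 tilt [-0.0004  0.0008] F [-5.4  7.   1.6] w 17.5 q [0.54 0.25 1.45 0.   1.45 1.48]
```

```bash
python3 -m jog '[[[0,-2,0,0,0,0,0],[0,-2,0,0,0,0,0],[0,-2,0,0,0,0,0],[0,-2,0,0,0,0,0]]]' 12; python3 - <<'E'
from h import *
st()
E
```

```text
t: 3.7
tcp_pos: [479.5, 355.3, 274.8]
eef_rot: [0.951, 0.309, -0.0, -0.0]
force: [-2.2, 1.0, 0.9]
gripper_width: 13.8
t 3.7 grasp [479.4 355.4  94.4] yaw -54.0 tilt [-0.0002  0.0004] F [-2.2  1.   0.9] w 13.8 q [0.54 0.25 1.45 0.   1.45 1.48]
```

```bash
python3 -m jog '[[[0,0,0,0,0,-0.18,0],[0,0,0,0,0,-0.36,0],[0,0,0,0,0,-0.54,0],[0,0,0,0,0,-0.72,0],[0,0,0,0,0,-0.9,0],[0,0,0,0,0,-1.08,0],[0,0,0,0,0,-1.26,0],[0,0,0,0,0,-1.44,0],[0,0,0,0,0,-1.62,0],[0,0,0,0,0,-1.8,0],[0,0,0,0,0,-1.9,0],[0,0,0,0,0,-1.95,0],[0,0,0,0,0,-2.0,0],[0,0,0,0,0,-2.02,0],[0,0,0,0,0,-2.02,0]]]' 12; python3 - <<'E'
from h import *
st(); print(ctrl.get_state()["torque"])
c=cam("wrist"); cv2.imwrite("pics/w2.png",c["frame"])
E
```

```text
t: 5.58
tcp_pos: [481.8, 355.3, 274.8]
eef_rot: [0.244, 0.97, 0.002, 0.004]
force: [8.5, 3.7, -4.2]
gripper_width: 14.2
t 5.58 grasp [483.3 355.7  94.4] yaw 61.7 tilt [0.0084 0.002 ] F [ 8.5  3.7 -4.2] w 14.2 q [ 0.54  0.25  1.44 -0.    1.44 -0.54]
[ 0.42835008 -1.40771105 -0.02308201]
```

View pics/w2.png

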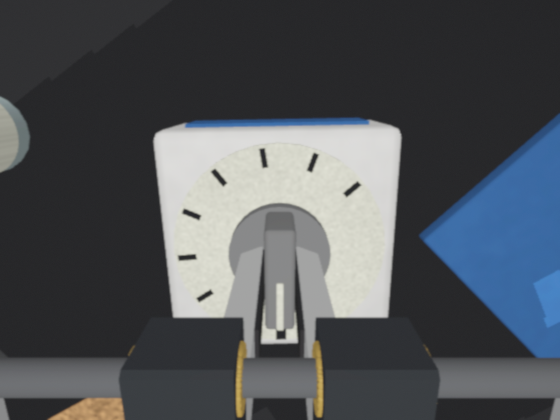

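```bash
python3 -m jog '[[[0,0,0,0,0,-0.03,0],[0,0,0,0,0,-0.06,0],[0,0,0,0,0,-0.06,0],[0,0,0,0,0,-0.06,0],[0,0,0,0,0,-0.06,0]]]' 12; python3 - <<'E'
from h import *
st(); print(ctrl.get_state()["torque"])
E
```

```text
t: 6.25
tcp_pos: [481.8, 355.3, 274.9]
eef_rot: [0.216, 0.976, 0.002, 0.004]
force: [8.7, 2.7, -3.7]
gripper_width: 14.4
t 6.25 grasp [483.3 355.8  94.5] yaw 65.1 tilt [0.0084 0.0024] F [ 8.7  2.7 -3.7] w 14.4 q [ 0.54  0.25  1.44 -0.    1.44 -0.59]
[ 0.54646621 -1.46063014 -0.27618172]
```

```bash
python3 -m jog '[[[0,0,0,0,0,0,0.5],[0,0,0,0,0,0,0.5],[0,0,0,0,0,0,0.6],[0,0,-40,0,0,0,1],[0,0,-80,0,0,0,1],[0,0,-125,0,0,0,1],[0,0,-125,0,0,0,1]]]'; python3 - <<'E'
from h import *
st()
c=cam("wrist"); cv2.imwrite("pics/w3.png",c["frame"])
print(rel([459.6,82.6,230],7)); 
E
```

```text
t: 7.12
tcp_pos: [479.7, 355.4, 405.1]
eef_rot: [0.215, 0.977, 0.003, 0.004]
force: [-0.2, -0.2, -1.0]
gripper_width: 80.8
t 7.12 grasp [481.2 356.3 224.7] yaw 65.2 tilt [0.0084 0.005 ] F [-0.2 -0.2 -1. ] w 80.8 q [ 0.54  0.19  1.26 -0.    1.69 -0.6 ]
(array([ -96.3, -255.9,   -9.2]), array([5.000e-03, 1.000e-03, 1.016e+00]))
```

View pics/w3.png

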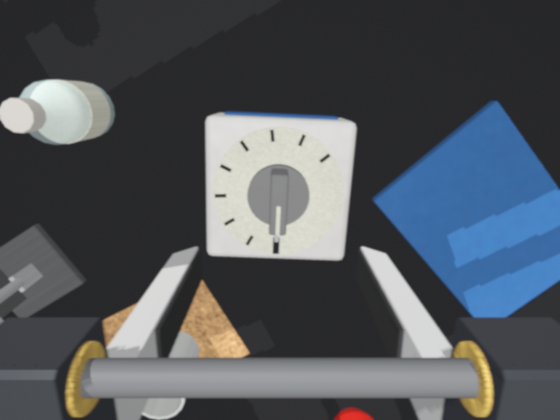

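The knob's pointer (277,225) now sits on the long mark (276,247), so the timer is at zero. Next I move above the stirrer.

```bash
python3 -m jog '[[[-96,-256,-9,0.005,0.001,1.016,1],[-96,-256,-9,0.005,0.001,1.016,1],[-96,-256,-9,0.005,0.001,1.016,1],[-96,-256,-9,0.005,0.001,1.016,1],[-96,-256,-9,0.005,0.001,1.016,1],[-96,-256,-9,0.005,0.001,1.016,1],[-96,-256,-9,0.005,0.001,1.016,1],[-96,-256,-9,0.005,0.001,1.016,1]]]'; python3 - <<'E'
from h import *
st()
c=cam("wrist"); cv2.imwrite("pics/w4.png",c["frame"])
P=c["P"]; m=(P[...,2]>168)&(P[...,2]<182)&(abs(P[...,0]-460)<40)&(abs(P[...,1]-82)<40)
if m.sum()>5: print(cv2.minAreaRect(P[m][:,:2].astype(np.float32)),P[m].mean(0))
print(rel([459.6,82.6,150],7))
E
```

```text
t: 8.18
tcp_pos: [459.2, 82.8, 407.4]
eef_rot: [0.662, 0.749, -0.003, -0.002]
force: [0.8, 0.1, 0.2]
gripper_width: 93.9
t 8.18 grasp [457.9  82.4 227. ] yaw 7.1 tilt [-0.0068 -0.0021] F [0.8 0.1 0.2] w 93.9 q [ 0.06 -0.1   1.55 -0.    1.7  -0.07]
((458.4167175292969, 84.59545135498047), (21.966829299926758, 22.199050903320312), 7.846952438354492) [458.35536827  85.54540082 174.98541322]
(array([-0.3,  0.8, 77.3]), array([-0.006,  0.001,  0.002]))
```

View pics/w4.png

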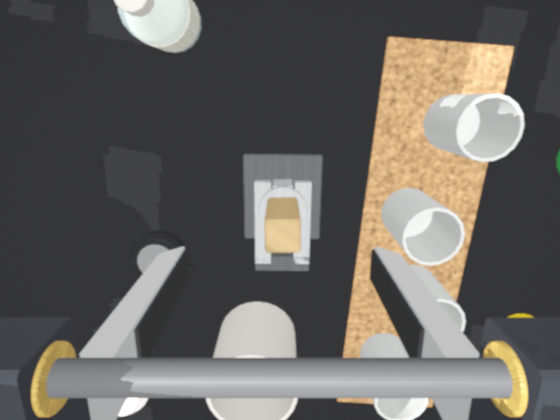

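```bash
python3 -m jog '[[[0,1,40,-0.006,0,0,0.7],[0,1,70,-0.006,0,0,0.6],[0,1,77,-0.006,0,0,0.5],[0,1,77,-0.006,0,0,0.4],[0,1,77,-0.006,0,0,0],[0,1,77,-0.006,0,0,0],[0,1,77,-0.006,0,0,0],[0,1,77,-0.006,0,0,0],[0,1,77,-0.006,0,0,0],[0,1,77,-0.006,0,0,0]]]' 15; python3 - <<'E'
from h import *
st()
E
```

```text
t: 9.48
tcp_pos: [460.0, 82.5, 332.2]
eef_rot: [0.663, 0.749, 0.0, 0.001]
force: [-0.3, 0.7, 4.1]
gripper_width: 21.8
t 9.47 grasp [460.4  82.3 151.8] yaw 7.0 tilt [ 0.0021 -0.0012] F [-0.3  0.7  4.1] w 21.8 q [ 0.06 -0.07  1.68 -0.    1.54 -0.07]
```

```bash
python3 -m jog '[[[0,0,0,0,0,0,0],[0,0,-7,0,0,0,0],[0,0,-14,0,0,0,0],[0,0,-14,0,0,0,0],[15,0,-14,0,0,0,0],[30,0,-14,0,0,0,0],[45,0,-14,0,0,0,0],[55,0,-14,0,0,0,0],[55,0,-14,0,0,0,0],[55,0,-54,0,0,0,0],[55,0,-94,0,0,0,0],[55,0,-134,0,0,0,0],[55,0,-134,0,0,0,0]]]' 30; python3 - <<'E'
from h import *
st()
c=cam("scene"); cv2.imwrite("pics/s5.png",c["frame"])
c=cam("top"); cv2.imwrite("pics/t5.png",c["frame"])
print(rel([454,-108,285],7))
E
```

```text
t: 11.1
tcp_pos: [453.2, 137.1, 469.5]
eef_rot: [0.663, 0.749, 0.003, 0.004]
force: [-0.3, -0.3, -0.2]
gripper_width: 21.8
t 11.1 grasp [455.  137.  289.2] yaw 7.0 tilt [ 0.0096 -0.0002] F [-0.3 -0.3 -0.2] w 21.8 q [ 0.17 -0.09  1.42 -0.    1.8   0.05]
(array([-243.4,  -28.8,   -0. ]), array([ 0.001,  0.002, -0.001]))
```

View pics/s5.png

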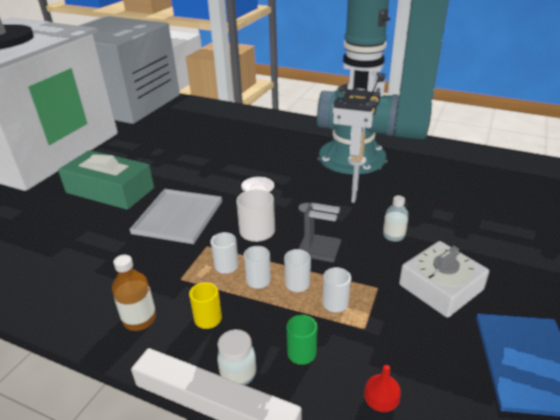

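View pics/t5.png

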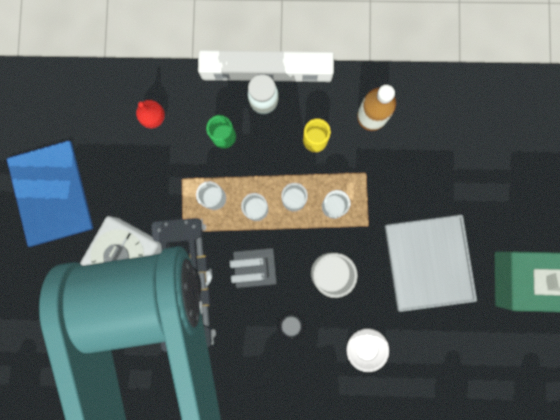

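```bash
python3 -m jog '[[[-243,-29,0,0,0,0,0],[-243,-29,0,0,0,0,0],[-243,-29,0,0,0,0,0],[-243,-29,0,0,0,0,0],[-243,-29,0,0,0,0,0],[-243,-29,0,0,0,0,0],[-243,-29,0,0,0,0,0],[-243,-29,0,0,0,0,0]]]'; python3 - <<'E'
from h import *
st()
c=cam("scene"); cv2.imwrite("pics/s6.png",cv2.resize(c["frame"][100:300,150:400],(750,600)))
print(rel([454,-108,157],7))
E
```

```text
t: 12.2
tcp_pos: [453.9, -106.2, 465.8]
eef_rot: [0.662, 0.75, 0.0, 0.001]
force: [0.3, 0.2, -0.6]
gripper_width: 21.9
t 12.2 grasp [ 454.2 -106.4  285.4] yaw 7.1 tilt [ 0.0015 -0.0011] F [ 0.3  0.2 -0.6] w 21.9 q [-0.35 -0.1   1.44 -0.    1.8  -0.48]
(array([ -1.5,  -0.3, 128.5]), array([0.002, 0.001, 0.002]))
```

View pics/s6.png

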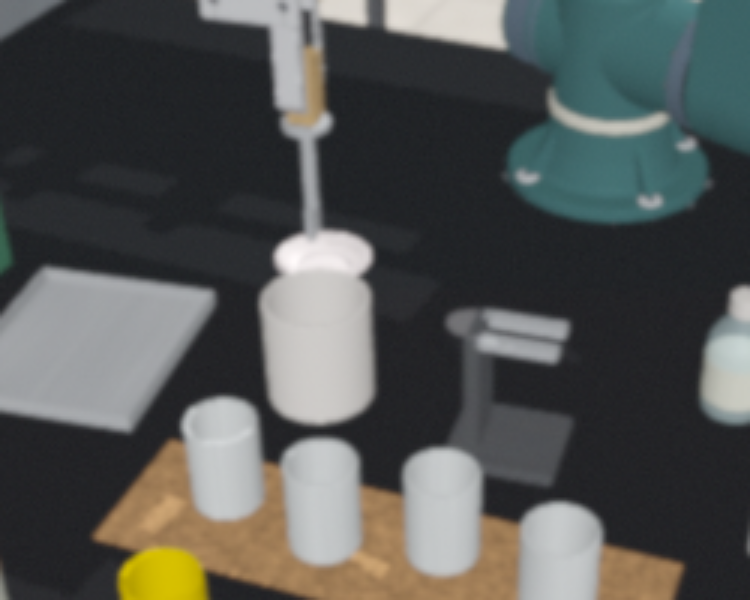

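Stirrer tip (313,240 in the crop) hangs over the beaker. I dip, hold, then rise.

```bash
python3 -m jog '[[[-1,0,40,0,0,0,0],[-1,0,80,0,0,0,0],[-1,0,110,0,0,0,0],[-1,0,128,0,0,0,0],[-1,0,128,0,0,0,0],[-1,0,128,0,0,0,0],[-1,0,128,0,0,0,0],[-1,0,128,0,0,0,0],[-1,0,128,0,0,0,0]]]';  python3 - <<'E'
from h import *
st()
c=cam("scene"); cv2.imwrite("pics/s7.png",cv2.resize(c["frame"][100:300,150:400],(750,600)))
E
python3 -m jog '[[[0,0,-40,0,0,0,0],[0,0,-80,0,0,0,0],[0,0,-120,0,0,0,0],[0,0,-125,0,0,0,0],[0,0,-125,0,0,0,0]]]'; python3 - <<'E'
from h import *
st()
c=cam("top"); P=c["P"]; cv2.imwrite("pics/t7.png",c["frame"])
for i,(x,y) in enumerate([(617.2,158.4),(594.2,62.1),(617.7,-22.2),(603.8,-111.8),(454,-108)]):
    a=P[(abs(P[...,0]-x)<60)&(abs(P[...,1]-y)<42+(i==4)*10)&(P[...,2]>(72 if i<4 else 88))&(P[...,2]<105)]
    if len(a)>20:
        s=np.linalg.lstsq(np.c_[2*a[:,:2],np.ones(len(a))],(a[:,:2]**2).sum(1),rcond=None)[0]; print(i+1,np.round(s[:2],1),round(np.sqrt(s[2]+s[:2]@s[:2]),1),len(a))
    else: print(i+1,"hidden",len(a))
print(rel([617,158.5,270],7))
E
```

```text
t: 13.38
tcp_pos: [454.2, -108.6, 338.4]
eef_rot: [0.663, 0.749, 0.0, 0.001]
force: [-0.6, 0.9, -0.6]
gripper_width: 21.7
t 13.38 grasp [ 454.6 -108.9  158. ] yaw 7.0 tilt [ 0.0023 -0.0015] F [-0.6  0.9 -0.6] w 21.7 q [-0.36 -0.08  1.67 -0.    1.55 -0.48]
t: 14.05
tcp_pos: [453.9, -108.4, 462.0]
eef_rot: [0.663, 0.749, -0.0, 0.001]
force: [0.4, 0.0, -0.4]
gripper_width: 21.8
t 14.05 grasp [ 454.1 -108.6  281.6] yaw 7.0 tilt [ 0.0006 -0.0009] F [ 0.4  0.  -0.4] w 21.8 q [-0.36 -0.1   1.45 -0.    1.8  -0.48]
1 [617.2 158.4] 25.3 126
2 [594.3  62.2] 25.2 112
3 [617.7 -22.2] 25.2 117
4 [ 603.7 -111.9] 25.3 129
5 [ 454.4 -107.8] 41.3 112
(array([245.1, 194.4,  10.4]), array([-0.001,  0.   , -0.   ]))
```

View pics/s7.png

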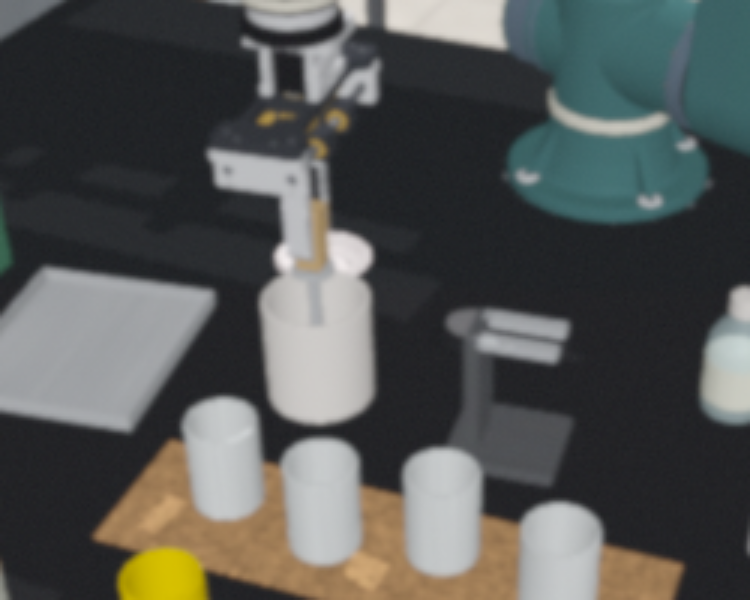

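View pics/t7.png

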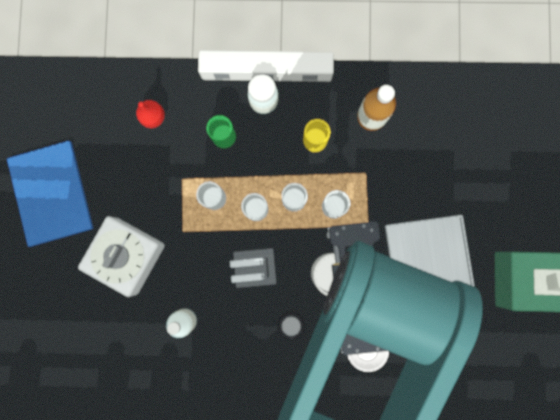

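```bash
python3 -m jog '[[[245,194,0,0,0,0,0],[245,194,0,0,0,0,0],[245,194,0,0,0,0,0],[245,194,0,0,0,0,0],[245,194,0,0,0,0,0],[245,194,0,0,0,0,0],[245,194,0,0,0,0,0],[245,194,0,0,0,0,0],[245,194,0,0,0,0,0]]]'; cat > cups.py <<'E'
from h import *
import sys
st()
def cups(L,n="top"):
    c=cam(n); P=c["P"]
    for k,x,y in L:
        a=P[(abs(P[...,0]-x)<50)&(abs(P[...,1]-y)<40)&(P[...,2]>73)&(P[...,2]<84)]
        if len(a)>12:
            s=np.linalg.lstsq(np.c_[2*a[:,:2],np.ones(len(a))],(a[:,:2]**2).sum(1),rcond=None)[0]; print(n,k,np.round(s[:2],1),round(np.sqrt(s[2]+s[:2]@s[:2]),1),len(a))
        else: print(n,k,"hidden",len(a))
    return c
L=[(1,617.2,158.4),(2,594.2,62.1),(3,617.7,-22.2),(4,603.8,-111.8)]
if __name__=="__main__":
    cups(L); c=cups(L,"scene"); cv2.imwrite(sys.argv[1],cv2.resize(c["frame"][100:350,130:440],(744,600)))
E
python3 cups.py pics/s8.png; python3 -c "
from h import *
print(rel([617,158.5,156],7))"
```

```text
t: 15.22
tcp_pos: [616.1, 157.0, 463.7]
eef_rot: [0.663, 0.748, 0.0, 0.001]
force: [-0.3, -0.3, -0.3]
gripper_width: 21.6
t 15.22 grasp [616.6 156.8 283.3] yaw 6.9 tilt [ 0.0028 -0.0012] F [-0.3 -0.3 -0.3] w 21.6 q [ 0.16  0.28  1.03 -0.    1.83  0.04]
top 1 [617.2 158.2] 25.1 93
top 2 [594.3  62.1] 25.2 114
top 3 [617.7 -22.2] 25.2 118
top 4 [ 603.8 -111.9] 25.3 124
scene 1 [618.3 160.9] 25.3 189
scene 2 [595.3  64.6] 25.3 167
scene 3 [618.8 -20. ] 25.1 171
scene 4 [ 604.6 -109.7] 25.3 154
(array([  1.3,   0.5, 127.3]), array([ 0.003,  0.001, -0.002]))
```

View pics/s8.png

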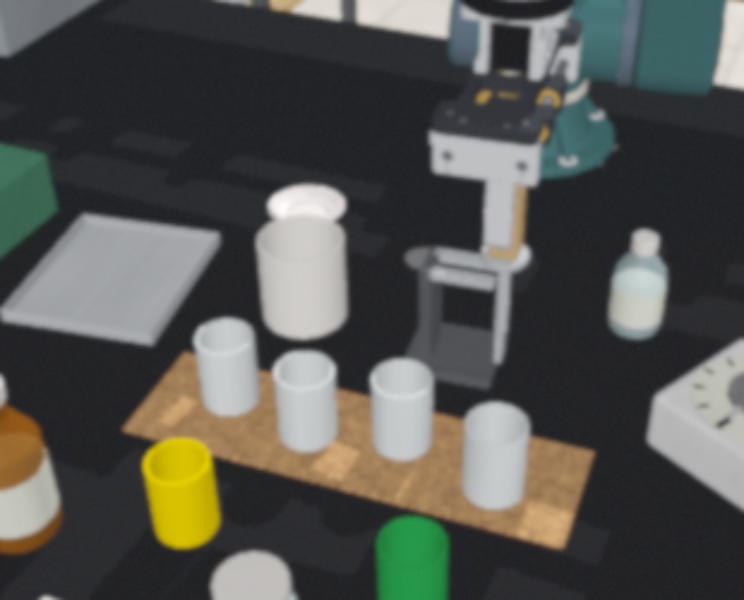

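The stirrer hangs above cup 1 (rim at 495,425), and both cameras agree on the cup positions to about 2.5 mm. I dip in cup 1.

```bash
python3 -m jog '[[[2,0,40,0,0,0,0],[2,0,80,0,0,0,0],[2,0,110,0,0,0,0],[2,0,127,0,0,0,0],[2,0,127,0,0,0,0],[2,0,127,0,0,0,0],[2,0,127,0,0,0,0],[2,0,127,0,0,0,0],[2,0,127,0,0,0,0]]]';  python3 - <<'E'
from h import *
st()
c=cam("scene"); cv2.imwrite("pics/s9.png",cv2.resize(c["frame"][150:350,200:450],(750,600)))
E
python3 -m jog '[[[0,0,-40,0,0,0,0],[0,0,-80,0,0,0,0],[0,0,-115,0,0,0,0],[0,0,-115,0,0,0,0]]]'; python3 cups.py pics/s10.png; python3 -c "
from h import *
print(rel([594.7,63.2,270],7))"
```

```text
t: 16.45
tcp_pos: [616.7, 160.2, 336.4]
eef_rot: [0.663, 0.749, 0.0, 0.001]
force: [0.6, -0.0, -0.5]
gripper_width: 21.9
t 16.45 grasp [617.2 160.  156. ] yaw 7.0 tilt [ 0.0025 -0.0011] F [ 0.6 -0.  -0.5] w 21.9 q [ 0.17  0.3   1.26 -0.    1.58  0.04]
t: 17.0
tcp_pos: [616.4, 160.4, 455.0]
eef_rot: [0.663, 0.749, 0.003, 0.004]
force: [-0.1, 0.7, -0.4]
gripper_width: 21.7
t 17.0 grasp [618.1 160.4 274.6] yaw 7.0 tilt [0.0095 0.0001] F [-0.1  0.7 -0.4] w 21.7 q [ 0.17  0.28  1.05 -0.    1.8   0.04]
top 1 [617.2 158.3] 25.2 103
top 2 [594.2  62.2] 25.2 114
top 3 [617.7 -22.3] 25.2 117
top 4 [ 603.7 -111.9] 25.3 125
scene 1 [618.3 161. ] 25.2 187
scene 2 [595.3  64.5] 25.2 167
scene 3 [618.6 -20.1] 25.3 168
scene 4 [ 604.6 -109.9] 25.3 159
(array([-93.8, -33.4,  -0.5]), array([ 0.   ,  0.001, -0.   ]))
```

View pics/s9.png

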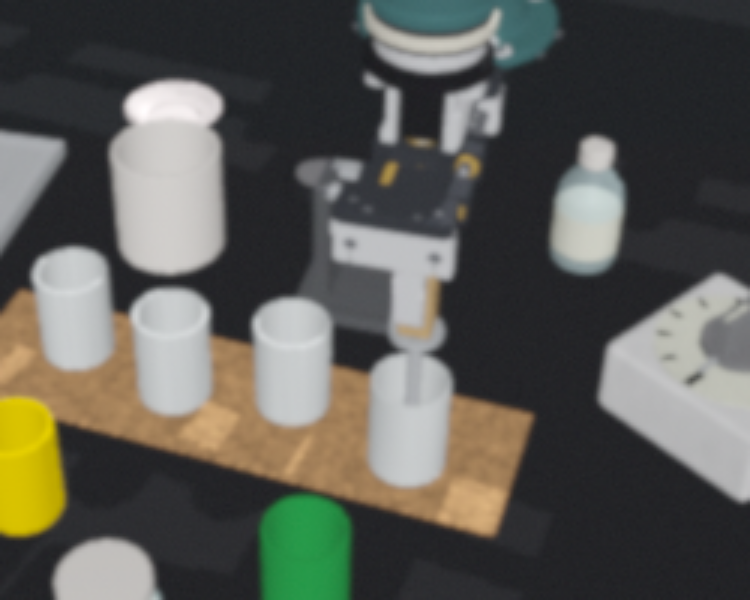

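```bash
python3 -m jog '[[[-94,-33,0,0,0,0,0],[-94,-33,0,0,0,0,0],[-94,-33,0,0,0,0,0],[-94,-33,0,0,0,0,0],[-94,-33,0,0,0,0,0],[-94,-33,40,0,0,0,0],[-94,-33,80,0,0,0,0],[-94,-33,105,0,0,0,0],[-94,-33,118,0,0,0,0],[-94,-33,118,0,0,0,0],[-94,-33,118,0,0,0,0],[-94,-33,118,0,0,0,0],[-94,-33,118,0,0,0,0],[-94,-33,118,0,0,0,0]]]';  python3 - <<'E'
from h import *
st()
c=cam("scene"); cv2.imwrite("pics/s11.png",cv2.resize(c["frame"][150:350,200:450],(750,600)))
E
python3 -m jog '[[[0,0,-40,0,0,0,0],[0,0,-80,0,0,0,0],[0,0,-115,0,0,0,0],[0,0,-115,0,0,0,0]]]'; python3 cups.py pics/s12.png; python3 -c "
from h import *
print(rel([618.2,-21.2,156],7))"
```

```text
t: 18.85
tcp_pos: [595.4, 62.8, 333.3]
eef_rot: [0.663, 0.749, 0.0, 0.001]
force: [-1.1, -0.0, -0.1]
gripper_width: 22.0
t 18.85 grasp [595.8  62.6 152.9] yaw 7.0 tilt [ 0.0023 -0.0012] F [-1.1 -0.  -0.1] w 22.0 q [ 0.01  0.22  1.36 -0.    1.56 -0.11]
t: 19.4
tcp_pos: [595.2, 63.0, 451.8]
eef_rot: [0.663, 0.749, 0.003, 0.004]
force: [-0.5, 0.6, -1.0]
gripper_width: 21.7
t 19.4 grasp [596.9  62.8 271.5] yaw 7.0 tilt [ 0.0094 -0.0011] F [-0.5  0.6 -1. ] w 21.7 q [ 0.01  0.19  1.16 -0.    1.78 -0.11]
top 1 [615.9 159.6] 23.8 33
top 2 hidden 0
top 3 [617.6 -22.2] 25.2 117
top 4 [ 603.8 -111.9] 25.3 125
scene 1 [618.5 160.9] 25.4 185
scene 2 [595.5  64.5] 25.2 161
scene 3 [618.7 -19.8] 25.3 173
scene 4 [ 604.8 -109.7] 25.3 149
(array([-86.2,  12.6, 110.5]), array([ 0.   ,  0.001, -0.   ]))
```

View pics/s11.png

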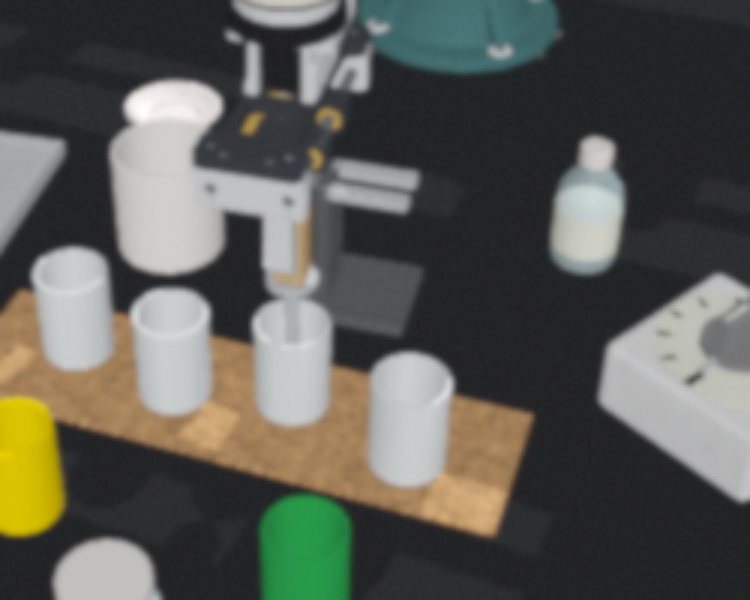

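Cup 2 was dipped cleanly and nothing has moved. Next is cup 3.

```bash
python3 -m jog '[[[-86,12,0,0,0,0,0],[-86,12,0,0,0,0,0],[-86,12,0,0,0,0,0],[-86,12,0,0,0,0,0],[-86,12,0,0,0,0,0],[-86,12,40,0,0,0,0],[-86,12,80,0,0,0,0],[-86,12,105,0,0,0,0],[-86,12,115,0,0,0,0],[-86,12,115,0,0,0,0],[-86,12,115,0,0,0,0],[-86,12,115,0,0,0,0],[-86,12,115,0,0,0,0],[-86,12,115,0,0,0,0]]]';  python3 - <<'E'
from h import *
st()
c=cam("scene"); cv2.imwrite("pics/s13.png",cv2.resize(c["frame"][150:350,200:450],(750,600)))
E
python3 -m jog '[[[0,0,-40,0,0,0,0],[0,0,-80,0,0,0,0],[0,0,-115,0,0,0,0],[0,0,-115,0,0,0,0]]]'; python3 cups.py pics/s14.png; python3 -c "
from h import *
print(rel([604.2,-110.8,156],7))"
```

```text
t: 21.25
tcp_pos: [617.8, -21.1, 333.4]
eef_rot: [0.663, 0.749, 0.0, 0.001]
force: [-0.3, 0.4, -0.9]
gripper_width: 21.6
t 21.25 grasp [618.2 -21.3 153. ] yaw 7.0 tilt [ 0.0021 -0.0013] F [-0.3  0.4 -0.9] w 21.6 q [-0.13  0.26  1.31 -0.    1.57 -0.25]
t: 21.8
tcp_pos: [617.6, -20.9, 452.1]
eef_rot: [0.663, 0.749, 0.002, 0.004]
force: [0.8, -0.2, -1.2]
gripper_width: 21.4
t 21.8 grasp [619.3 -21.3 271.7] yaw 7.0 tilt [ 0.0095 -0.0022] F [ 0.8 -0.2 -1.2] w 21.4 q [-0.13  0.23  1.11 -0.    1.79 -0.25]
top 1 [617.2 158.4] 25.2 119
top 2 [594.3  61.9] 25.1 57
top 3 hidden 0
top 4 [ 603.8 -111.2] 24.8 43
scene 1 [618.3 160.9] 25.3 192
scene 2 [595.6  64.6] 25.3 167
scene 3 [618.7 -20.1] 25.2 163
scene 4 [ 604.9 -109.6] 25.1 157
(array([-87.5, -24.2, 110.6]), array([ 0.   ,  0.001, -0.   ]))
```

View pics/s13.png

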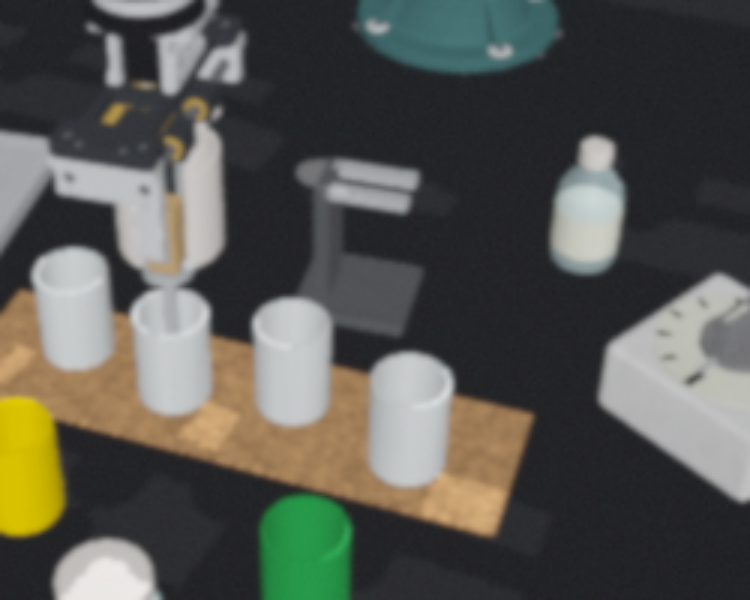

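Cup 3 was dipped, and the stirrer stood centred in it at (172,300). Now cup 4.

```bash
python3 -m jog '[[[-87,-24,0,0,0,0,0],[-87,-24,0,0,0,0,0],[-87,-24,0,0,0,0,0],[-87,-24,0,0,0,0,0],[-87,-24,0,0,0,0,0],[-87,-24,40,0,0,0,0],[-87,-24,80,0,0,0,0],[-87,-24,105,0,0,0,0],[-87,-24,115,0,0,0,0],[-87,-24,115,0,0,0,0],[-87,-24,115,0,0,0,0],[-87,-24,115,0,0,0,0],[-87,-24,115,0,0,0,0],[-87,-24,115,0,0,0,0]]]';  python3 - <<'E'
from h import *
st()
c=cam("scene"); cv2.imwrite("pics/s15.png",cv2.resize(c["frame"][150:350,150:400],(750,600)))
E
python3 -m jog '[[[0,0,-40,0,0,0,0],[0,0,-80,0,0,0,0],[0,0,-120,0,0,0,0],[0,0,-125,0,0,0,0]]]'; python3 cups.py pics/s16.png; python3 -c "
from h import *
print(rel([454.3,-108,156],7))"
```

```text
t: 23.65
tcp_pos: [604.5, -110.4, 333.5]
eef_rot: [0.663, 0.749, 0.0, 0.001]
force: [-0.1, 0.6, -0.4]
gripper_width: 22.1
t 23.65 grasp [ 604.9 -110.6  153.1] yaw 7.0 tilt [ 0.0022 -0.0014] F [-0.1  0.6 -0.4] w 22.1 q [-0.27  0.25  1.32 -0.    1.56 -0.39]
t: 24.2
tcp_pos: [604.2, -110.1, 462.3]
eef_rot: [0.663, 0.749, 0.002, 0.004]
force: [1.1, 0.8, -0.2]
gripper_width: 21.8
t 24.2 grasp [ 605.8 -110.7  281.9] yaw 7.0 tilt [ 0.009  -0.0033] F [ 1.1  0.8 -0.2] w 21.8 q [-0.27  0.23  1.1  -0.    1.81 -0.39]
top 1 [617.2 158.5] 25.3 118
top 2 [594.3  62.1] 25.2 117
top 3 [617.7 -22.2] 25.2 117
top 4 [ 586.9 -116. ] 9.2 13
scene 1 [618.3 160.8] 25.2 185
scene 2 [595.2  64.6] 25.3 168
scene 3 [618.7 -20.1] 25.3 170
scene 4 [ 604.7 -109.6] 25.3 155
(array([  20.6, -148.8,  121.3]), array([ 0.002,  0.002, -0.   ]))
```

View pics/s15.png

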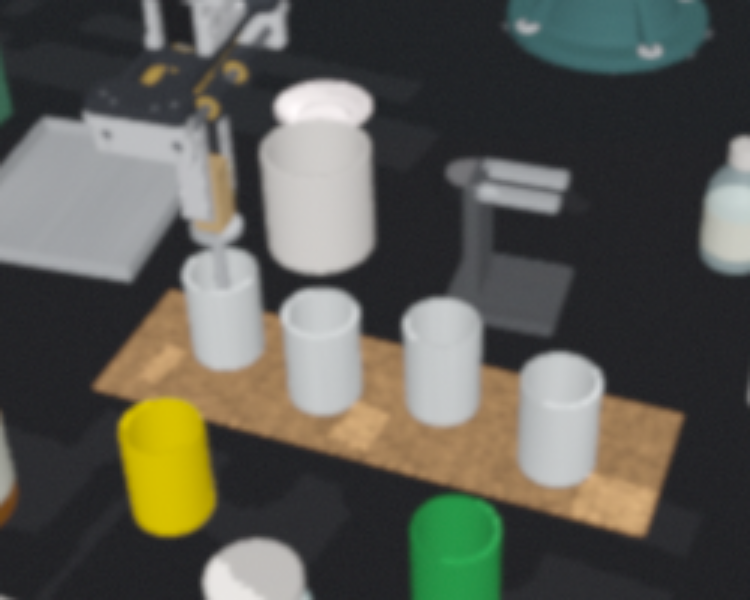

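Cup 4 was dipped. Now the second rinse in the beaker, which is unmoved at (454,-108).

```bash
python3 -m jog '[[[20,-149,0,0,0,0,0],[20,-149,0,0,0,0,0],[20,-149,0,0,0,0,0],[20,-149,0,0,0,0,0],[20,-149,0,0,0,0,0],[20,-149,0,0,0,0,0],[20,-149,40,0,0,0,0],[20,-149,80,0,0,0,0],[20,-149,110,0,0,0,0],[20,-149,123,0,0,0,0],[20,-149,123,0,0,0,0],[20,-149,123,0,0,0,0],[20,-149,123,0,0,0,0],[20,-149,123,0,0,0,0],[20,-149,123,0,0,0,0]]]';  python3 - <<'E'
from h import *
st()
c=cam("scene"); cv2.imwrite("pics/s17.png",cv2.resize(c["frame"][150:350,150:400],(750,600)))
E
python3 -m jog '[[[0,0,-40,0,0,0,0],[0,0,-80,0,0,0,0],[0,0,-120,0,0,0,0],[0,0,-130,0,0,0,0],[0,0,-130,0,0,0,0]]]'; python3 cups.py pics/s18.png; python3 -c "
from h import *
print(rel([453.5,138,290],7))"
```

```text
t: 26.18
tcp_pos: [454.2, -108.6, 335.4]
eef_rot: [0.663, 0.749, 0.0, 0.001]
force: [0.0, 0.4, -1.5]
gripper_width: 21.8
t 26.18 grasp [ 454.6 -108.9  155. ] yaw 7.0 tilt [ 0.0024 -0.0015] F [ 0.   0.4 -1.5] w 21.8 q [-0.36 -0.08  1.67 -0.    1.54 -0.48]
t: 26.85
tcp_pos: [454.0, -108.4, 464.6]
eef_rot: [0.663, 0.749, 0.0, 0.001]
force: [1.1, -0.2, -1.0]
gripper_width: 21.8
t 26.85 grasp [ 454.3 -108.6  284.2] yaw 7.0 tilt [ 0.0017 -0.0013] F [ 1.1 -0.2 -1. ] w 21.8 q [-0.36 -0.1   1.44 -0.    1.8  -0.48]
top 1 [617.2 158.4] 25.3 122
top 2 [594.3  62.2] 25.2 113
top 3 [617.7 -22.3] 25.2 118
top 4 [ 603.7 -111.9] 25.3 125
scene 1 [618.3 161. ] 25.4 189
scene 2 [595.5  64.6] 25.2 165
scene 3 [618.7 -20. ] 25.1 172
scene 4 [ 604.6 -109.8] 25.2 153
(array([244.6,  29.6,  -7.7]), array([-0.002, -0.   , -0.   ]))
```

View pics/s17.png

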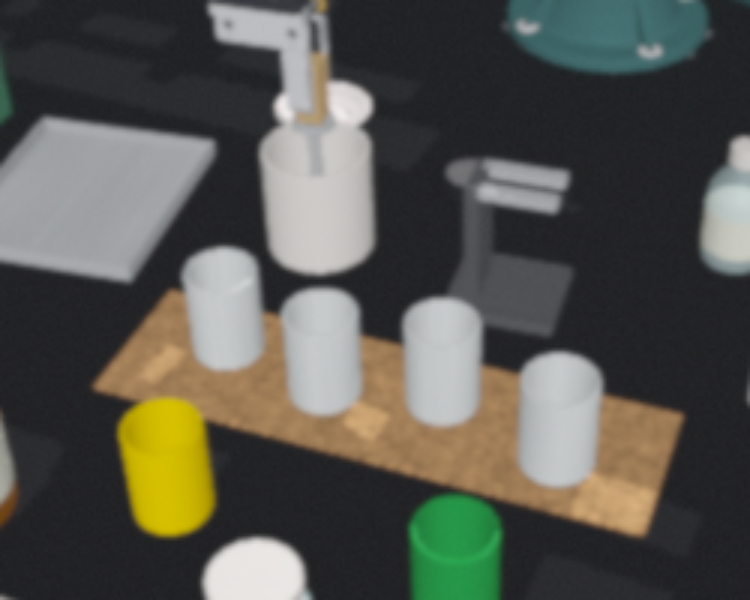

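```bash
python3 -m jog '[[[245,30,-7,0,0,0,0],[245,30,-7,0,0,0,0],[245,30,-7,0,0,0,0],[245,30,-7,0,0,0,0],[245,30,-7,0,0,0,0],[245,30,-7,0,0,0,0],[245,30,-7,0,0,0,0],[245,30,-7,0,0,0,0]]]'; python3 -c "
from h import *
st();print(rel([453.7,136.9,167],7))"
```

```text
t: 27.95
tcp_pos: [454.1, 137.1, 471.4]
eef_rot: [0.664, 0.748, -0.0, 0.001]
force: [-0.6, 0.7, -1.1]
gripper_width: 22.1
t 27.95 grasp [454.4 136.9 291. ] yaw 6.8 tilt [ 0.0013 -0.0015] F [-0.6  0.7 -1.1] w 22.1 q [ 0.17 -0.09  1.41 -0.    1.81  0.05]
(array([  0. ,  -0.6, 124. ]), array([ 0.001,  0.002, -0.003]))
```

```bash
python3 -m jog '[[[0,-0.5,40,0,0,0,0],[0,-0.5,80,0,0,0,0],[0,-0.5,110,0,0,0,0],[0,-0.5,124,0,0,0,0],[0,-0.5,124,0,0,0,0],[0,-0.5,124,0,0,0,0]]]'; python3 - <<'E'
from h import *
st();print(rel([460.4,82.3,166],7))
c=cam("scene"); cv2.imwrite("pics/s19.png",cv2.resize(c["frame"][150:300,260:460],(800,600)))
E
```

```text
t: 28.7
tcp_pos: [454.1, 138.1, 349.3]
eef_rot: [0.663, 0.749, 0.001, 0.002]
force: [0.1, -1.1, -0.6]
gripper_width: 21.6
t 28.7 grasp [454.9 138.  168.9] yaw 7.0 tilt [ 0.0045 -0.0007] F [ 0.1 -1.1 -0.6] w 21.6 q [ 0.18 -0.07  1.63 -0.    1.57  0.05]
(array([-56.1,  -0.5,   3. ]), array([ 0.004,  0.001, -0.001]))
```

View pics/s19.png

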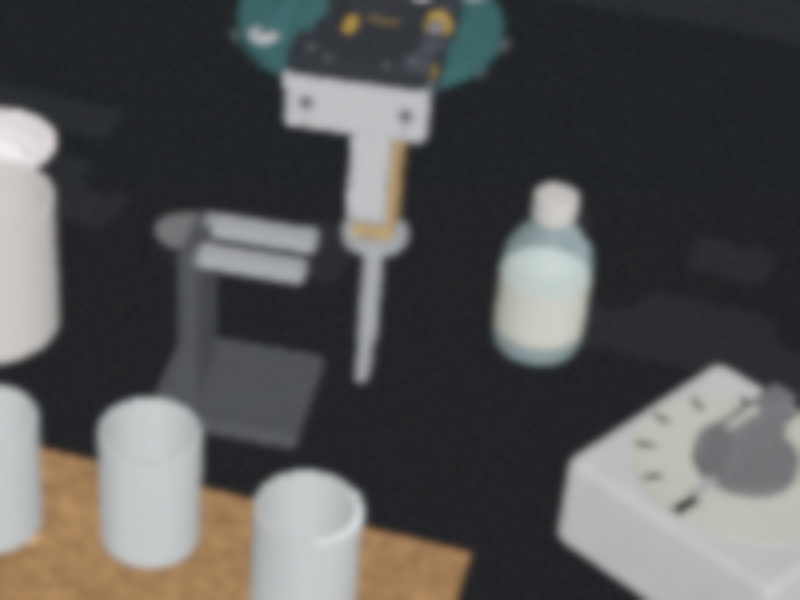

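```bash
python3 -m jog '[[[-15,-0.5,2,0,0,0,0],[-30,-0.5,2,0,0,0,0],[-45,-0.5,2,0,0,0,0],[-56,-0.5,2,0,0,0,0],[-56,-0.5,2,0,0,0,0],[-56,-0.5,2,0,0,0,0],[-56,-0.5,10,0,0,0,0],[-56,-0.5,16,0,0,0,0],[-56,-0.5,16,0,0,0,0],[-56,-0.5,16,0,0,0,0]]]'; python3 - <<'E'
from h import *
st()
c=cam("scene"); cv2.imwrite("pics/s20.png",cv2.resize(c["frame"][150:300,260:460],(800,600)))
E
```

```text
t: 30.0
tcp_pos: [459.8, 82.9, 332.1]
eef_rot: [0.662, 0.749, 0.0, 0.001]
force: [-2.2, 0.7, 4.0]
gripper_width: 21.7
t 30.0 grasp [460.   82.7 151.7] yaw 7.0 tilt [ 0.0015 -0.0009] F [-2.2  0.7  4. ] w 21.7 q [ 0.06 -0.07  1.68 -0.    1.54 -0.07]
```

View pics/s20.png

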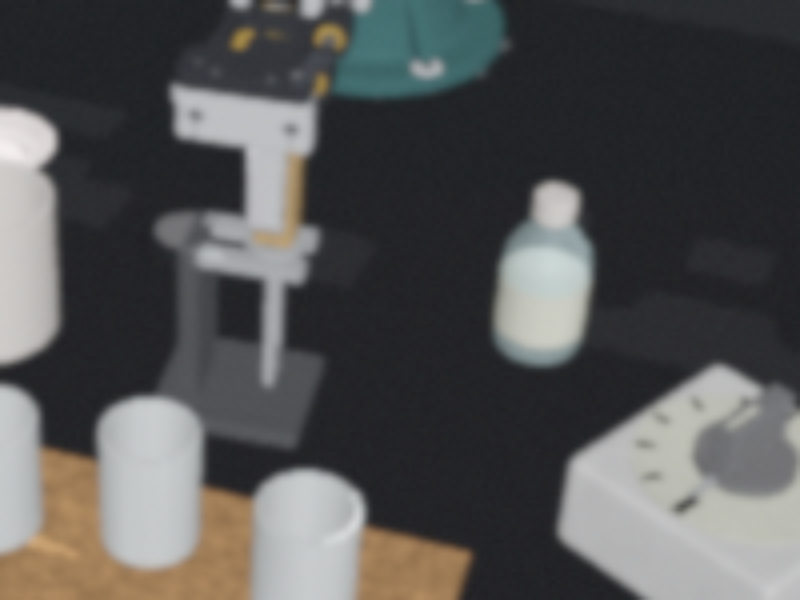

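Seated: the collar is on the prongs at (275,240) with 4 N support. I release, rise and check.

```bash
python3 -m jog '[[[0,0,0,0,0,0,0.4],[0,0,0,0,0,0,0.5],[0,0,0,0,0,0,0.6],[0,0,0,0,0,0,0.6],[0,0,-30,0,0,0,0.6],[0,0,-70,0,0,0,0.6],[0,0,-110,0,0,0,0.8],[0,0,-110,0,0,0,0.8]]]'; python3 - <<'E'
from h import *
st()
c=cam("wrist"); P=c["P"]; m=(P[...,2]>165)&(P[...,2]<185)&(abs(P[...,0]-460)<40)&(abs(P[...,1]-82)<40)
print(m.sum(), cv2.minAreaRect(P[m][:,:2].astype(np.float32)) if m.sum()>5 else 0,np.median(P[m][:,2]))
c=cam("scene"); cv2.imwrite("pics/s21.png",cv2.resize(c["frame"][150:300,260:460],(800,600)))
E
```

```text
t: 31.05
tcp_pos: [460.1, 82.7, 445.6]
eef_rot: [0.663, 0.749, 0.003, 0.004]
force: [0.3, -0.9, -1.2]
gripper_width: 72.3
t 31.05 grasp [461.8  82.6 265.2] yaw 7.0 tilt [ 0.0096 -0.0008] F [ 0.3 -0.9 -1.2] w 72.3 q [ 0.06 -0.11  1.48 -0.    1.76 -0.07]
1021 ((458.740478515625, 84.38314819335938), (21.826284408569336, 22.682117462158203), 7.134212493896484) 175.3064228451542
```

View pics/s21.png

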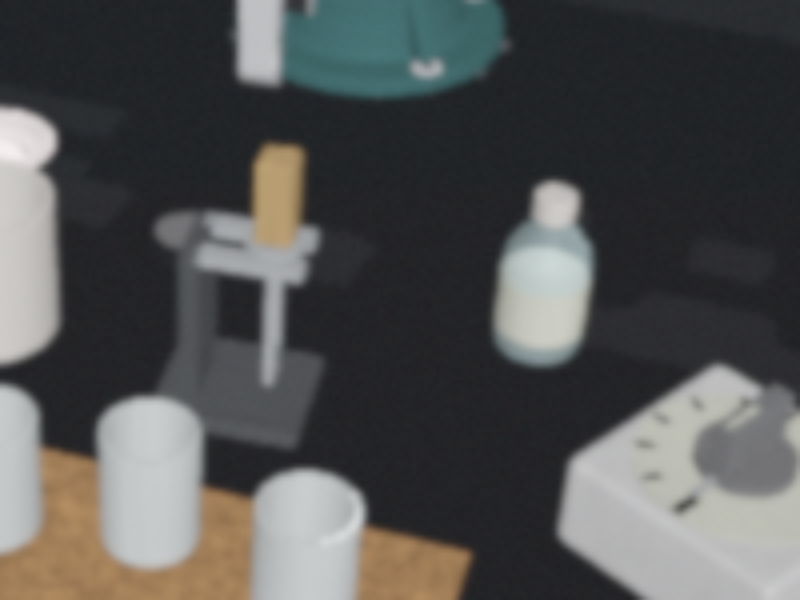

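```bash
python3 - <<'E'
from h import *
print(rel([604.3,-110.8,200],7))
P=np.load("pics/topP.npy"); a=P[(P[...,1]<-425)&(P[...,2]>20)]; print(np.nanmax(a,0),np.nanmin(a,0))
E
```

```text
(array([-209.5,  119.9,   61.3]), array([ 0.001,  0.001, -0.   ]))
[ 510.26478767 -469.77118548  118.99341083] [ 390.228037   -571.93260323   20.04243911]
```

```bash
python3 -m jog '[[[-210,120,0,0,0,0,0.95],[-210,120,0,0,0,0,0.95],[-210,120,30,0,0,0,0.95],[-210,120,61,0,0,0,0.95],[-210,120,61,0,0,0,0.95],[-210,120,61,0,0,0,0.95],[-210,120,61,0,0,0,0.95],[-210,120,61,0,0,0,0.95]]]' 20; python3 cups.py pics/s22.png; python3 -c "
from h import *
print(rel([604.3,-110.8,58],7))"
```

```text
t: 32.15
tcp_pos: [604.2, -110.0, 383.2]
eef_rot: [0.662, 0.749, 0.001, 0.002]
force: [-0.6, 0.7, -0.2]
gripper_width: 89.2
t 32.15 grasp [ 605.  -110.3  202.8] yaw 7.1 tilt [ 0.0047 -0.0019] F [-0.6  0.7 -0.2] w 89.2 q [-0.27  0.23  1.25 -0.    1.66 -0.4 ]
top 1 [617.2 158.6] 25.2 120
top 2 [594.3  62.1] 25.2 117
top 3 [617.6 -22.3] 25.2 119
top 4 hidden 12
scene 1 [618.4 161. ] 25.3 188
scene 2 [595.2  64.6] 25.3 165
scene 3 [618.5 -20.1] 25.4 167
scene 4 [ 604.6 -109.7] 25.2 152
(array([ -0.2,  -0.5, 144.4]), array([0.004, 0.002, 0.001]))
```

View pics/s22.png

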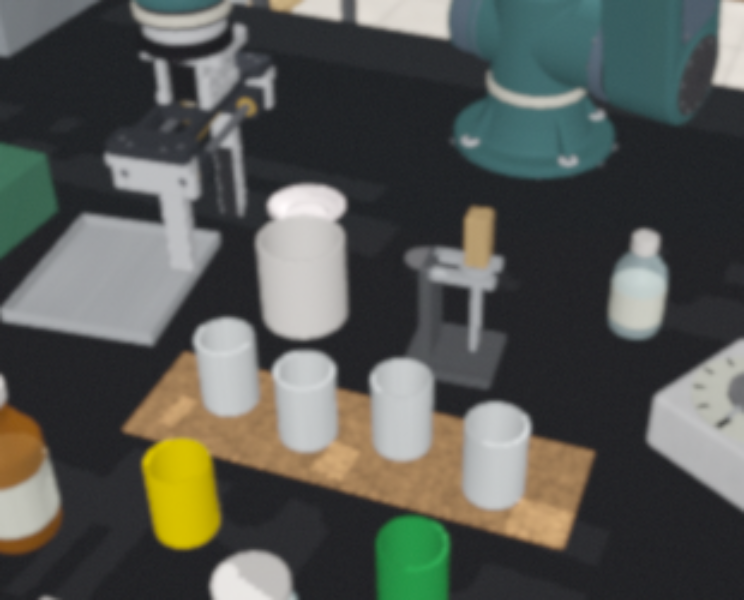

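Gripper is over cup 4 (228,330) and open. I descend, grip and lift.

```bash
python3 -m jog '[[[0,-0.5,50,0,0,0,0.95],[0,-0.5,95,0,0,0,0.95],[0,-0.5,125,0,0,0,0.95],[0,-0.5,143,0,0,0,0.95],[0,-0.5,143,0,0,0,0.95],[0,-0.5,143,0,0,0,0.7],[0,-0.5,143,0,0,0,0.4],[0,-0.5,143,0,0,0,0.4],[0,-0.5,143,0,0,0,0.4],[0,-0.5,143,0,0,0,0.4]]]' 20; python3 -c "
from h import *
st()"; python3 -m jog '[[[0,0,-20,0,0,0,0.4],[0,0,-60,0,0,0,0.4],[0,0,-110,0,0,0,0.4],[0,0,-145,0,0,0,0.4],[0,0,-145,0,0,0,0.4]]]' 20; python3 cups.py pics/s23.png; python3 -c "
from h import *
print(rel([532.2,-357.8,200],7))"
```

```text
t: 33.5
tcp_pos: [604.3, -111.5, 238.7]
eef_rot: [0.663, 0.749, 0.0, 0.001]
force: [-0.9, 0.3, 2.4]
gripper_width: 53.1
t 33.5 grasp [ 604.6 -111.8   58.3] yaw 7.0 tilt [ 0.0019 -0.0015] F [-0.9  0.3  2.4] w 53.1 q [-0.27  0.31  1.44 -0.    1.39 -0.4 ]
t: 34.12
tcp_pos: [604.4, -111.3, 388.3]
eef_rot: [0.663, 0.749, 0.002, 0.005]
force: [-0.2, -0.1, -1.3]
gripper_width: 53.0
t 34.12 grasp [ 606.3 -112.   207.9] yaw 7.0 tilt [ 0.0106 -0.0037] F [-0.2 -0.1 -1.3] w 53.0 q [-0.27  0.23  1.24 -0.    1.66 -0.4 ]
top 1 [617.2 158.5] 25.3 121
top 2 [594.3  62.2] 25.2 114
top 3 [617.8 -22.2] 25.3 114
top 4 hidden 0
scene 1 [618.4 160.7] 25.4 186
scene 2 [595.3  64.6] 25.1 165
scene 3 [618.6 -20.1] 25.3 171
scene 4 hidden 0
(array([-236. , -101.1,    2.2]), array([ 0.001,  0.001, -0.   ]))
```

View pics/s23.png

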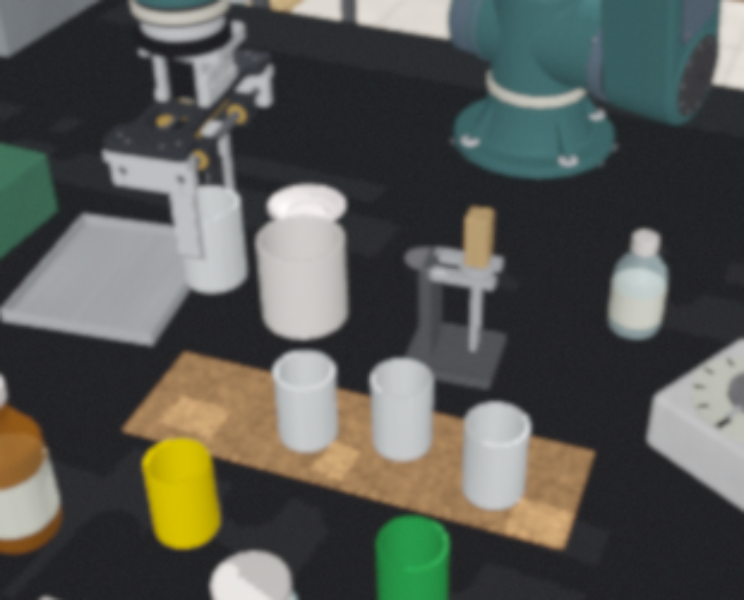

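```bash
python3 -m jog '[[[-236,-101,0,0,0,0,0.4],[-236,-101,0,0,0,0,0.4],[-236,-101,0,0,0,0,0.4],[-236,-101,0,0,0,0,0.4],[-236,-101,0,0,0,0,0.4],[-236,-101,0,0,0,0,0.4],[-236,-101,0,0,0,0,0.4],[-236,-101,0,0,0,0,0.4]]]' 20; python3 -c "
from h import *
st();print(rel([532.2,-357.8,59.5],7))"
```

```text
t: 35.22
tcp_pos: [533.2, -356.2, 383.2]
eef_rot: [0.662, 0.75, 0.0, 0.001]
force: [-0.4, 0.1, -1.4]
gripper_width: 53.2
t 35.23 grasp [ 533.5 -356.4  202.8] yaw 7.1 tilt [ 0.0015 -0.0008] F [-0.4  0.1 -1.4] w 53.2 q [-0.68  0.3   1.17  0.    1.67 -0.8 ]
(array([ -1.3,  -1.4, 143.3]), array([0.001, 0.001, 0.002]))
```

```bash
python3 -m jog '[[[-1,-1,50,0,0,0,0.4],[-1,-1,95,0,0,0,0.4],[-1,-1,125,0,0,0,0.4],[-1,-1,138,0,0,0,0.4],[-1,-1,143,0,0,0,0.4],[-1,-1,144,0,0,0,0.4],[-1,-1,144,0,0,0,0.4],[-1,-1,144,0,0,0,0.7],[-1,-1,144,0,0,0,0.75],[-1,-1,144,0,0,0,0.75],[-1,-1,100,0,0,0,0.75],[-1,-1,50,0,0,0,0.75],[-1,-1,0,0,0,0,0.75],[-1,-1,0,0,0,0,0.75]]]' 20; cat > tray.py <<'E'
from cups import *
def T(n):
    c=cam(n);P=c["P"].reshape(-1,3); col=c["frame"]
    e=np.radians(9); d=P[:,:2]-[482.5,-327.5]; t=np.c_[d@[np.cos(e),np.sin(e)],d@[-np.sin(e),np.cos(e)]]
    m=(abs(t[:,0])<95)&(abs(t[:,1])<85)&(P[:,2]>70)&(P[:,2]<90); q=t[m]
    for sx in(1,-1):
        for sy in(1,-1):
            a=q[(q[:,0]*sx>5)&(q[:,1]*sy>5)]
            if len(a)<20: continue
            s=np.linalg.lstsq(np.c_[2*a,np.ones(len(a))],(a**2).sum(1),rcond=None)[0]
            print(n,"tray slot",sx,sy,np.round(s[:2],1),"r",round(np.sqrt(s[2]+s[:2]@s[:2]),1),len(a),"z",round(np.median(P[m][(q[:,0]*sx>5)&(q[:,1]*sy>5)][:,2]),1))
    return c
st()
T("top"); c=T("scene"); cv2.imwrite(sys.argv[1],cv2.resize(c["frame"][120:360,110:420],(775,600)))
cups(L); cups(L,"scene")
E
python3 tray.py pics/s24.png
```

```text
t: 36.98
tcp_pos: [532.0, -359.2, 390.2]
eef_rot: [0.663, 0.749, 0.0, 0.007]
force: [0.9, -1.1, -0.2]
gripper_width: 70.2
t 36.98 grasp [ 534.  -360.8  209.9] yaw 7.0 tilt [ 0.011  -0.0089] F [ 0.9 -1.1 -0.2] w 70.2 q [-0.68  0.29  1.16  0.    1.67 -0.8 ]
t 36.98 grasp [ 534.  -360.8  209.9] yaw 7.0 tilt [ 0.011  -0.0089] F [ 0.9 -1.1 -0.2] w 70.2 q [-0.68  0.29  1.16  0.    1.67 -0.8 ]
top tray slot 1 -1 [ 44.9 -39.4] r 25.3 180 z 77.7
scene tray slot 1 -1 [ 45.9 -37.7] r 25.5 167 z 75.9
top 1 [617.2 158.5] 25.2 119
top 2 [594.3  62.1] 25.2 113
top 3 [617.7 -22.2] 25.2 116
top 4 hidden 0
scene 1 [618.4 160.9] 25.3 187
scene 2 [595.4  64.4] 25.3 164
scene 3 [618.8 -20. ] 25.4 167
scene 4 hidden 0
```

View pics/s24.png

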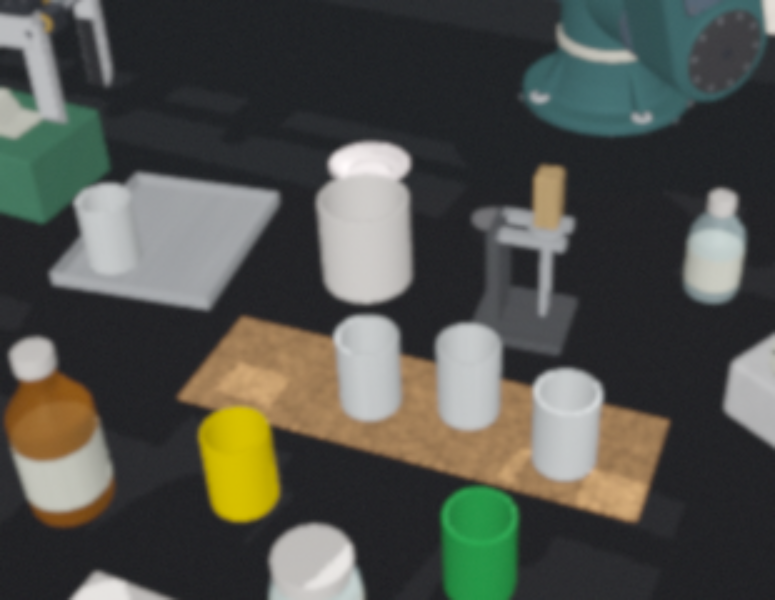

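```bash
python3 -c "
from h import *
print(rel([618.2,-21.2,200],7))"
```

```text
(array([324.5, 127.2,   0.9]), array([-0.001, -0.001, -0.   ]))
```

```bash
python3 -m jog '[[[324.5,127,5,0,0,0,0.75],[324.5,127,5,0,0,0,0.95],[324.5,127,5,0,0,0,0.95],[324.5,127,5,0,0,0,0.95],[324.5,127,5,0,0,0,0.95],[324.5,127,5,0,0,0,0.95],[324.5,127,5,0,0,0,0.95],[324.5,127,5,0,0,0,0.95],[324.5,127,5,0,0,0,0.95]]]' 20; python3 tray.py pics/s25.png;  python3 -c "
from h import *
print(rel([618.2,-21.2,58],7))"
```

```text
t: 38.3
tcp_pos: [618.0, -22.8, 377.4]
eef_rot: [0.663, 0.748, -0.0, 0.001]
force: [0.2, 0.3, 0.4]
gripper_width: 89.3
t 38.3 grasp [618.1 -23.1 197. ] yaw 6.9 tilt [ 0.0003 -0.0015] F [0.2 0.3 0.4] w 89.3 q [-0.13  0.25  1.24 -0.    1.65 -0.25]
t 38.3 grasp [618.1 -23.1 197. ] yaw 6.9 tilt [ 0.0003 -0.0015] F [0.2 0.3 0.4] w 89.3 q [-0.13  0.25  1.24 -0.    1.65 -0.25]
top tray slot 1 -1 [ 44.9 -39.3] r 25.3 184 z 77.5
scene tray slot 1 -1 [ 45.6 -37.7] r 25.4 164 z 75.8
top 1 [617.2 158.5] 25.3 120
top 2 [594.   60.7] 24.0 37
top 3 hidden 0
top 4 hidden 0
scene 1 [618.3 160.7] 25.2 186
scene 2 [595.4  64.6] 25.4 166
scene 3 [618.7 -19.9] 25.3 169
scene 4 hidden 0
(array([1.400e+00, 1.000e-01, 1.397e+02]), array([ 0.001,  0.002, -0.002]))
```

```bash
python3 -m jog '[[[1,0,50,0,0,0,0.95],[1,0,95,0,0,0,0.95],[1,0,122,0,0,0,0.95],[1,0,140,0,0,0,0.95],[1,0,140,0,0,0,0.95],[1,0,140,0,0,0,0.7],[1,0,140,0,0,0,0.4],[1,0,140,0,0,0,0.4],[1,0,140,0,0,0,0.4],[1,0,140,0,0,0,0.4],[1,0,120,0,0,0,0.4],[1,0,80,0,0,0,0.4],[1,0,30,0,0,0,0.4],[1,0,-5,0,0,0,0.4],[1,0,-5,0,0,0,0.4],[1,0,-5,0,0,0,0.4]]]' 20;  python3 tray.py pics/s26.png; python3 -c "
from h import *
print(rel([520.4,-282.7,205],7))"
```

```text
t: 40.5
tcp_pos: [617.8, -20.4, 381.4]
eef_rot: [0.663, 0.749, -0.001, -0.0]
force: [-0.6, -0.2, -2.1]
gripper_width: 52.3
t 40.5 grasp [617.7 -20.5 201. ] yaw 7.0 tilt [-0.0009 -0.0009] F [-0.6 -0.2 -2.1] w 52.3 q [-0.12  0.24  1.24 -0.    1.66 -0.25]
t 40.5 grasp [617.7 -20.5 201. ] yaw 7.0 tilt [-0.0009 -0.0009] F [-0.6 -0.2 -2.1] w 52.3 q [-0.12  0.24  1.24 -0.    1.66 -0.25]
top tray slot 1 -1 [ 44.9 -39.3] r 25.2 177 z 77.7
scene tray slot 1 -1 [ 45.6 -37.4] r 25.5 164 z 75.9
top 1 [617.3 158.5] 25.3 118
top 2 [594.1  61.9] 25.1 44
top 3 hidden 0
top 4 hidden 0
scene 1 [618.2 161. ] 25.3 187
scene 2 [595.5  64.6] 25.1 166
scene 3 hidden 0
scene 4 hidden 0
(array([-248.5, -128.7,   -4.5]), array([-0.003,  0.   , -0.   ]))
```

View pics/s26.png

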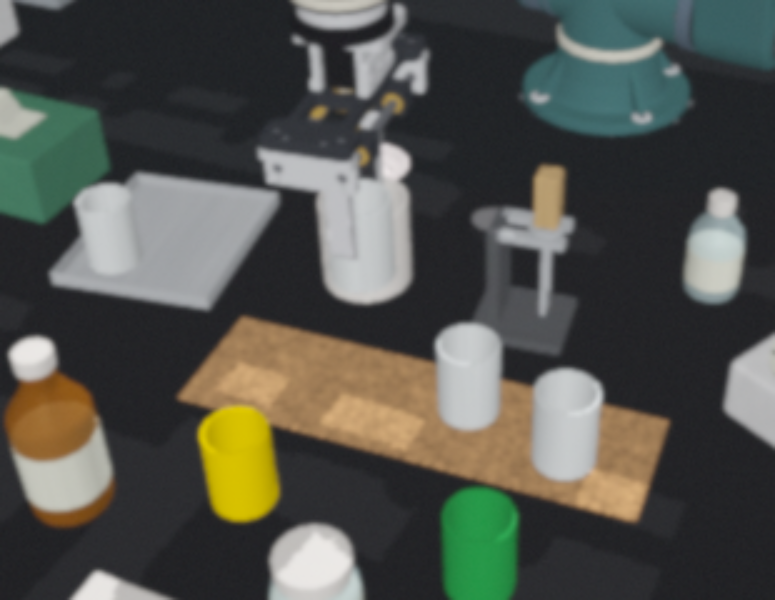

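```bash
python3 -m jog '[[[-248.5,-129,-4,0,0,0,0.4],[-248.5,-129,-4,0,0,0,0.4],[-248.5,-129,-4,0,0,0,0.4],[-248.5,-129,-4,0,0,0,0.4],[-248.5,-129,-4,0,0,0,0.4],[-248.5,-129,-4,0,0,0,0.4],[-248.5,-129,-4,0,0,0,0.4],[-248.5,-129,-4,0,0,0,0.4]]]' 20; python3 -c "
from h import *
st();print(rel([520.4,-282.7,59],7))"
```

```text
t: 41.7
tcp_pos: [520.8, -281.6, 386.9]
eef_rot: [0.662, 0.75, 0.0, 0.001]
force: [1.4, -0.3, -3.0]
gripper_width: 52.6
t 41.7 grasp [ 521.  -281.7  206.5] yaw 7.1 tilt [ 0.0012 -0.0005] F [ 1.4 -0.3 -3. ] w 52.6 q [-0.59  0.18  1.3   0.    1.66 -0.72]
(array([ -1. ,  -0.7, 147.5]), array([0.001, 0.001, 0.002]))
```

```bash
python3 -m jog '[[[-1,-1,50,0,0,0,0.4],[-1,-1,95,0,0,0,0.4],[-1,-1,128,0,0,0,0.4],[-1,-1,142,0,0,0,0.4],[-1,-1,147,0,0,0,0.4],[-1,-1,148,0,0,0,0.4],[-1,-1,148,0,0,0,0.4],[-1,-1,148,0,0,0,0.7],[-1,-1,148,0,0,0,0.75],[-1,-1,148,0,0,0,0.75],[-1,-1,100,0,0,0,0.75],[-1,-1,50,0,0,0,0.75],[-1,-1,0,0,0,0,0.75],[-1,-1,0,0,0,0,0.75]]]' 20; python3 tray.py pics/s27.png; python3 -c "
from h import *
print(rel([594.8,63.3,203],7))"
```

```text
t: 43.45
tcp_pos: [519.8, -284.1, 393.7]
eef_rot: [0.663, 0.749, 0.001, 0.007]
force: [-0.7, 0.4, -0.4]
gripper_width: 70.3
t 43.45 grasp [ 521.9 -285.6  213.3] yaw 7.0 tilt [ 0.0113 -0.0078] F [-0.7  0.4 -0.4] w 70.3 q [-0.6   0.18  1.29 -0.    1.66 -0.72]
t 43.45 grasp [ 521.9 -285.6  213.3] yaw 7.0 tilt [ 0.0113 -0.0078] F [-0.7  0.4 -0.4] w 70.3 q [-0.6   0.18  1.29 -0.    1.66 -0.72]
top tray slot 1 1 [44.6 35.6] r 25.3 161 z 77.6
top tray slot 1 -1 [ 44.7 -39.3] r 25.5 41 z 77.2
scene tray slot 1 1 [45.5 37.1] r 25.4 166 z 76.1
scene tray slot 1 -1 [ 45.5 -37.8] r 25.3 170 z 75.5
top 1 [617.2 158.5] 25.2 123
top 2 [594.3  62.2] 25.2 112
top 3 hidden 0
top 4 hidden 0
scene 1 [618.3 160.8] 25.4 184
scene 2 [595.5  64.5] 25.4 169
scene 3 hidden 0
scene 4 hidden 0
(array([335.2, 117.3,   1.9]), array([-0.001, -0.001, -0.   ]))
```

View pics/s27.png

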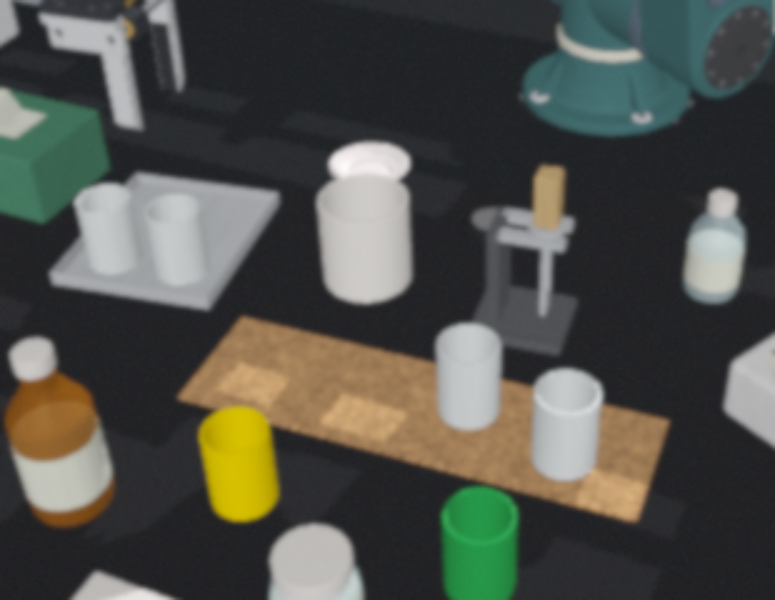

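```bash
python3 -m jog '[[[335,117,4,0,0,0,0.75],[335,117,4,0,0,0,0.95],[335,117,4,0,0,0,0.95],[335,117,4,0,0,0,0.95],[335,117,4,0,0,0,0.95],[335,117,4,0,0,0,0.95],[335,117,4,0,0,0,0.95],[335,117,4,0,0,0,0.95],[335,117,4,0,0,0,0.95]]]' 20; python3 tray.py pics/s28.png;  python3 -c "
from h import *
print(rel([594.8,63.3,58],7))"
```

```text
t: 44.78
tcp_pos: [594.7, 61.5, 382.2]
eef_rot: [0.663, 0.748, -0.001, 0.001]
force: [0.4, -0.4, -0.0]
gripper_width: 89.0
t 44.77 grasp [594.7  61.2 201.8] yaw 6.9 tilt [ 0.0002 -0.0017] F [ 0.4 -0.4 -0. ] w 89.0 q [ 0.01  0.2   1.29 -0.    1.65 -0.11]
t 44.77 grasp [594.7  61.2 201.8] yaw 6.9 tilt [ 0.0002 -0.0017] F [ 0.4 -0.4 -0. ] w 89.0 q [ 0.01  0.2   1.29 -0.    1.65 -0.11]
top tray slot 1 1 [44.7 35.6] r 25.3 164 z 77.7
top tray slot 1 -1 [ 44.9 -39.3] r 25.3 177 z 77.7
scene tray slot 1 1 [45.6 37.4] r 25.1 162 z 76.4
scene tray slot 1 -1 [ 45.4 -37.5] r 25.5 168 z 75.5
top 1 [616.2 158.5] 24.4 33
top 2 hidden 0
top 3 hidden 0
top 4 hidden 0
scene 1 [618.4 160.6] 25.3 182
scene 2 [595.5  64.7] 25.3 166
scene 3 hidden 0
scene 4 hidden 0
(array([  1.7,   0. , 144.6]), array([ 0.002,  0.002, -0.002]))
```

```bash
python3 -m jog '[[[2,0,50,0,0,0,0.95],[2,0,95,0,0,0,0.95],[2,0,127,0,0,0,0.95],[2,0,144,0,0,0,0.95],[2,0,144,0,0,0,0.95],[2,0,144,0,0,0,0.7],[2,0,144,0,0,0,0.4],[2,0,144,0,0,0,0.4],[2,0,144,0,0,0,0.4],[2,0,144,0,0,0,0.4],[2,0,120,0,0,0,0.4],[2,0,80,0,0,0,0.4],[2,0,30,0,0,0,0.4],[2,0,-5,0,0,0,0.4],[2,0,-5,0,0,0,0.4],[2,0,-5,0,0,0,0.4]]]' 20;  python3 tray.py pics/s29.png; python3 -c "
from h import *
print(rel([445.3,-371.5,206],7))"
```

```text
t: 46.98
tcp_pos: [594.3, 64.9, 385.4]
eef_rot: [0.663, 0.749, -0.001, -0.0]
force: [-1.1, 1.5, -2.0]
gripper_width: 54.4
t 46.98 grasp [593.9  64.6 205. ] yaw 7.0 tilt [-0.0021 -0.0013] F [-1.1  1.5 -2. ] w 54.4 q [ 0.01  0.2   1.28 -0.    1.66 -0.11]
t 46.98 grasp [593.9  64.6 205. ] yaw 7.0 tilt [-0.0021 -0.0013] F [-1.1  1.5 -2. ] w 54.4 q [ 0.01  0.2   1.28 -0.    1.66 -0.11]
top tray slot 1 1 [44.6 35.6] r 25.3 163 z 77.6
top tray slot 1 -1 [ 19.5 -37.4] r 25.2 125 z 77.8
scene tray slot 1 1 [45.9 37.4] r 25.4 165 z 76.2
scene tray slot 1 -1 [ 20.3 -35.7] r 25.0 110 z 75.9
top 1 [616.8 158.7] 24.9 32
top 2 hidden 0
top 3 hidden 0
top 4 hidden 0
scene 1 [618.3 160.8] 25.4 186
scene 2 hidden 0
scene 3 hidden 0
scene 4 hidden 0
(array([-4.150e+02, -2.011e+02, -2.000e-01]), array([-0.003,  0.001, -0.   ]))
```

View pics/s29.png

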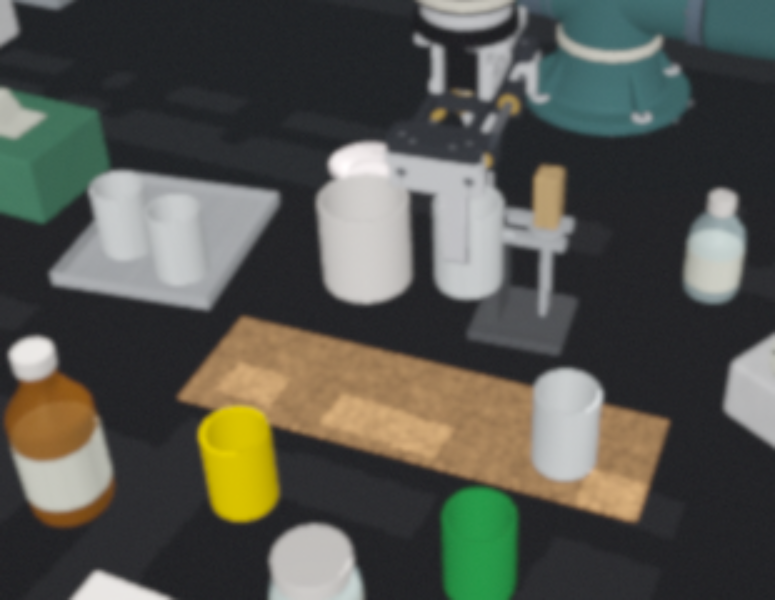

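One tray cup was knocked: cup 4 is now at about (20,-37) in tray axes, still upright and inside. I'll put cup 2 at (-59,-40) so the inner finger clears it.

```bash
python3 -c "
from h import *
print(rel([431,-375.3,206],7))"
```

```text
(array([-4.170e+02, -2.157e+02, -1.000e-01]), array([-0.003,  0.001, -0.   ]))
```

```bash
python3 -m jog '[[[-417,-216,-3,0,0,0,0.4],[-417,-216,-3,0,0,0,0.4],[-417,-216,-3,0,0,0,0.4],[-417,-216,-3,0,0,0,0.4],[-417,-216,-3,0,0,0,0.4],[-417,-216,-3,0,0,0,0.4],[-417,-216,-3,0,0,0,0.4],[-417,-216,-3,0,0,0,0.4],[-417,-216,-3,0,0,0,0.4],[-417,-216,-3,0,0,0,0.4],[-417,-216,-3,0,0,0,0.4]]]' 20; python3 tray.py pics/s30.png; python3 -c "
from h import *
print(rel([431,-375.3,59],7))"
```

```text
t: 48.55
tcp_pos: [431.5, -374.1, 391.0]
eef_rot: [0.662, 0.75, 0.0, 0.001]
force: [-0.2, 0.5, -1.4]
gripper_width: 54.8
t 48.55 grasp [ 431.7 -374.3  210.6] yaw 7.1 tilt [ 0.0015 -0.0006] F [-0.2  0.5 -1.4] w 54.8 q [-0.81  0.14  1.34  0.    1.66 -0.94]
t 48.55 grasp [ 431.7 -374.3  210.6] yaw 7.1 tilt [ 0.0015 -0.0006] F [-0.2  0.5 -1.4] w 54.8 q [-0.81  0.14  1.34  0.    1.66 -0.94]
top tray slot 1 1 [44.6 35.6] r 25.3 164 z 77.5
top tray slot 1 -1 [ 19.6 -37.4] r 25.2 129 z 77.7
scene tray slot 1 1 [45.4 37.4] r 25.4 171 z 76.0
scene tray slot 1 -1 [ 20.2 -35.4] r 25.3 110 z 75.8
top 1 [617.2 158.5] 25.3 121
top 2 hidden 0
top 3 hidden 0
top 4 hidden 0
scene 1 [618.2 160.8] 25.3 184
scene 2 hidden 0
scene 3 hidden 0
scene 4 hidden 0
(array([ -0.5,  -0.7, 152. ]), array([0.002, 0.002, 0.001]))
```

View pics/s30.png

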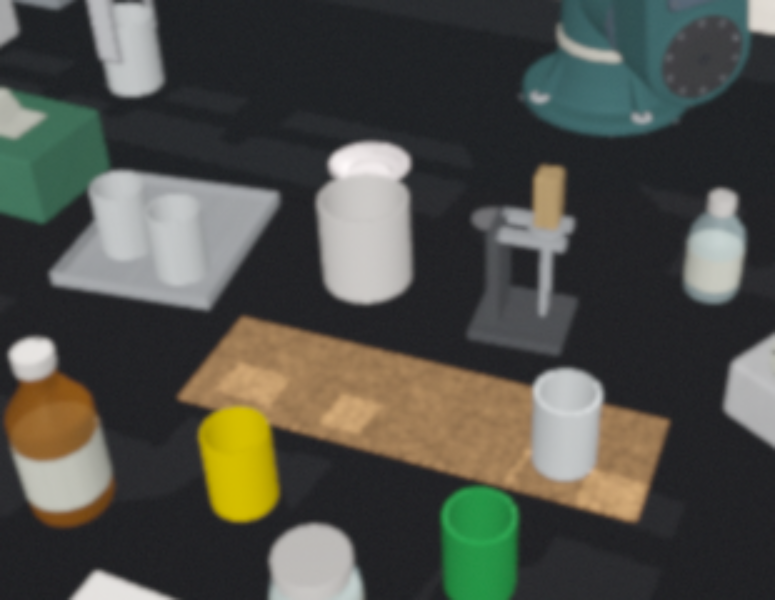

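```bash
python3 -m jog '[[[0,-1,50,0,0,0,0.4],[0,-1,95,0,0,0,0.4],[0,-1,130,0,0,0,0.4],[0,-1,146,0,0,0,0.4],[0,-1,152,0,0,0,0.4],[0,-1,153,0,0,0,0.4],[0,-1,153,0,0,0,0.4],[0,-1,153,0,0,0,0.66],[0,-1,153,0,0,0,0.69],[0,-1,153,0,0,0,0.69],[0,-1,153,0,0,0,0.69],[0,-1,105,0,0,0,0.69],[0,-1,50,0,0,0,0.69],[0,-1,0,0,0,0,0.69],[0,-1,0,0,0,0,0.69]]]' 20; python3 tray.py pics/s31.png; python3 -c "
from h import *
print(rel([617.8,159.6,205],7))"
```

```text
t: 50.62
tcp_pos: [430.3, -375.8, 397.4]
eef_rot: [0.663, 0.749, -0.0, 0.007]
force: [0.8, -0.0, -0.1]
gripper_width: 65.0
t 50.62 grasp [ 431.9 -377.5  217. ] yaw 7.0 tilt [ 0.0093 -0.0095] F [ 0.8 -0.  -0.1] w 65.0 q [-0.82  0.13  1.34  0.    1.66 -0.94]
t 50.62 grasp [ 431.9 -377.5  217. ] yaw 7.0 tilt [ 0.0093 -0.0095] F [ 0.8 -0.  -0.1] w 65.0 q [-0.82  0.13  1.34  0.    1.66 -0.94]
top tray slot 1 1 [44.6 35.6] r 25.3 163 z 77.6
top tray slot 1 -1 [ 19.7 -37.4] r 25.1 125 z 77.7
top tray slot -1 -1 [-51.6 -41.9] r 27.2 195 z 77.3
scene tray slot 1 1 [45.4 37.5] r 25.4 163 z 76.4
scene tray slot 1 -1 [ 20.8 -35.6] r 24.8 110 z 76.4
scene tray slot -1 -1 [-51.6 -41.6] r 27.4 153 z 76.2
top 1 [617.2 158.5] 25.3 122
top 2 hidden 0
top 3 hidden 0
top 4 hidden 0
scene 1 [618.2 160.8] 25.2 183
scene 2 hidden 0
scene 3 hidden 0
scene 4 hidden 0
(array([508. , 251.8,   4.2]), array([-0.001, -0.002, -0.   ]))
```

View pics/s31.png

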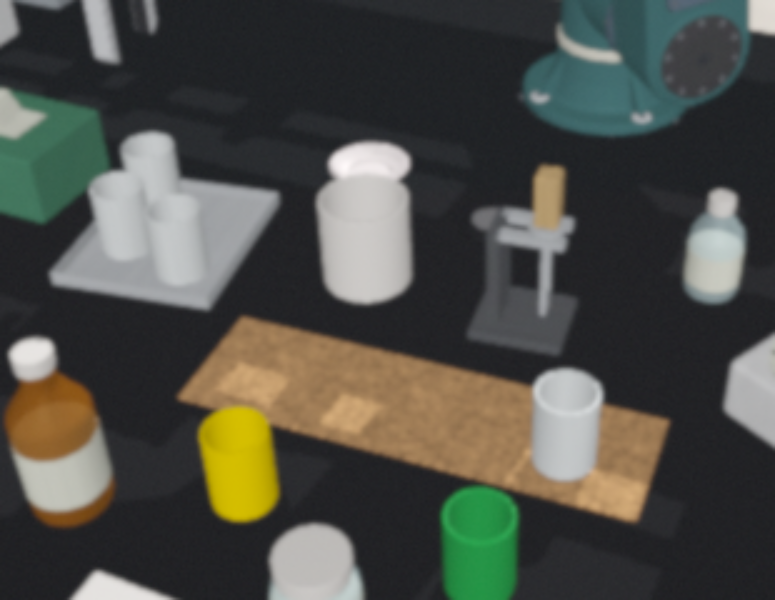

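```bash
python3 -m jog '[[[508,252,6,0,0,0,0.69],[508,252,6,0,0,0,0.95],[508,252,6,0,0,0,0.95],[508,252,6,0,0,0,0.95],[508,252,6,0,0,0,0.95],[508,252,6,0,0,0,0.95],[508,252,6,0,0,0,0.95],[508,252,6,0,0,0,0.95],[508,252,6,0,0,0,0.95],[508,252,6,0,0,0,0.95],[508,252,6,0,0,0,0.95],[508,252,6,0,0,0,0.95],[508,252,6,0,0,0,0.95]]]' 20; python3 tray.py pics/s32.png;  python3 -c "
from h import *
print(rel([617.8,159.6,58],7))"
```

```text
t: 52.45
tcp_pos: [618.0, 157.9, 385.1]
eef_rot: [0.663, 0.748, 0.0, 0.001]
force: [0.2, 0.4, 1.3]
gripper_width: 89.3
t 52.45 grasp [618.3 157.7 204.7] yaw 6.9 tilt [ 0.0017 -0.0014] F [0.2 0.4 1.3] w 89.3 q [ 0.16  0.29  1.18 -0.    1.68  0.04]
t 52.45 grasp [618.3 157.7 204.7] yaw 6.9 tilt [ 0.0017 -0.0014] F [0.2 0.4 1.3] w 89.3 q [ 0.16  0.29  1.18 -0.    1.68  0.04]
top tray slot 1 1 [44.6 35.5] r 25.3 160 z 77.8
top tray slot 1 -1 [ 19.7 -37.5] r 25.1 127 z 77.3
top tray slot -1 -1 [-51.5 -41.8] r 27.3 193 z 77.8
scene tray slot 1 1 [45.5 37.4] r 25.3 165 z 76.0
scene tray slot 1 -1 [ 21.  -35.3] r 24.8 116 z 76.1
scene tray slot -1 -1 [-52.9 -41.2] r 26.8 148 z 76.0
top 1 [617.2 158.3] 25.2 64
top 2 hidden 0
top 3 hidden 0
top 4 hidden 0
scene 1 [618.5 160.9] 25.3 191
scene 2 hidden 0
scene 3 hidden 0
scene 4 hidden 0
(array([  1.2,  -0.5, 146.8]), array([ 0.002,  0.001, -0.001]))
```

```bash
python3 -m jog '[[[1,-0.5,50,0,0,0,0.95],[1,-0.5,95,0,0,0,0.95],[1,-0.5,130,0,0,0,0.95],[1,-0.5,146,0,0,0,0.95],[1,-0.5,146,0,0,0,0.95],[1,-0.5,146,0,0,0,0.7],[1,-0.5,146,0,0,0,0.4],[1,-0.5,146,0,0,0,0.4],[1,-0.5,146,0,0,0,0.4],[1,-0.5,146,0,0,0,0.4],[1,-0.5,120,0,0,0,0.4],[1,-0.5,80,0,0,0,0.4],[1,-0.5,30,0,0,0,0.4],[1,-0.5,-8,0,0,0,0.4],[1,-0.5,-8,0,0,0,0.4],[1,-0.5,-8,0,0,0,0.4]]]' 20;  python3 tray.py pics/s33.png; python3 -c "
from h import *
print(rel([427.7,-296.8,210],7))"
```

```text
t: 54.65
tcp_pos: [617.4, 160.3, 390.0]
eef_rot: [0.663, 0.749, -0.001, -0.0]
force: [0.4, 0.8, -2.6]
gripper_width: 54.5
t 54.65 grasp [617.  160.  209.6] yaw 7.0 tilt [-0.0023 -0.0019] F [ 0.4  0.8 -2.6] w 54.5 q [ 0.17  0.29  1.17 -0.    1.69  0.04]
t 54.65 grasp [617.  160.  209.6] yaw 7.0 tilt [-0.0023 -0.0019] F [ 0.4  0.8 -2.6] w 54.5 q [ 0.17  0.29  1.17 -0.    1.69  0.04]
top tray slot 1 1 [44.6 35.6] r 25.2 164 z 77.6
top tray slot 1 -1 [ 19.6 -37.6] r 25.1 124 z 77.7
top tray slot -1 -1 [-51.5 -41.8] r 27.3 192 z 77.8
scene tray slot 1 1 [45.2 37.2] r 25.4 165 z 75.9
scene tray slot 1 -1 [ 20.4 -35.7] r 25.1 103 z 76.3
scene tray slot -1 -1 [-52.3 -41.3] r 27.0 151 z 76.1
top 1 hidden 0
top 2 hidden 0
top 3 hidden 0
top 4 hidden 0
scene 1 hidden 0
scene 2 hidden 0
scene 3 hidden 0
scene 4 hidden 0
(array([-430.7, -244. ,    1. ]), array([-0.004,  0.002, -0.   ]))
```

View pics/s33.png

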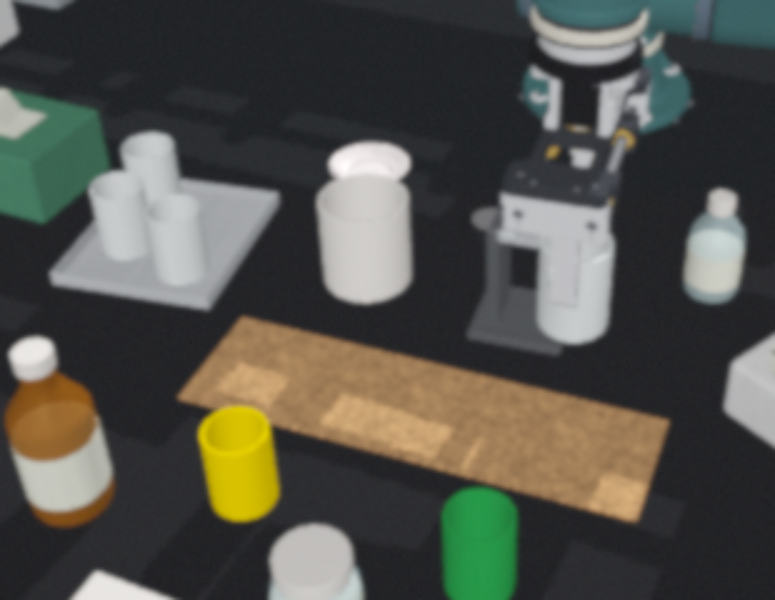

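```bash
python3 -m jog '[[[-431,-244,0,0,0,0,0.4],[-431,-244,0,0,0,0,0.4],[-431,-244,0,0,0,0,0.4],[-431,-244,0,0,0,0,0.4],[-431,-244,0,0,0,0,0.4],[-431,-244,0,0,0,0,0.4],[-431,-244,0,0,0,0,0.4],[-431,-244,0,0,0,0,0.4],[-431,-244,0,0,0,0,0.4],[-431,-244,0,0,0,0,0.4],[-431,-244,0,0,0,0,0.4]]]' 20; python3 tray.py pics/s34.png; python3 -c "
from h import *
print(rel([427.7,-296.8,59],7))"
```

```text
t: 56.22
tcp_pos: [428.4, -295.9, 392.8]
eef_rot: [0.662, 0.75, 0.0, 0.001]
force: [0.4, 0.2, -1.0]
gripper_width: 54.5
t 56.23 grasp [ 428.6 -296.   212.4] yaw 7.1 tilt [ 0.0013 -0.0005] F [ 0.4  0.2 -1. ] w 54.5 q [-0.71  0.02  1.46  0.    1.66 -0.84]
t 56.23 grasp [ 428.6 -296.   212.4] yaw 7.1 tilt [ 0.0013 -0.0005] F [ 0.4  0.2 -1. ] w 54.5 q [-0.71  0.02  1.46  0.    1.66 -0.84]
top tray slot 1 1 [44.7 35.6] r 25.3 162 z 77.6
top tray slot 1 -1 [ 19.  -37.4] r 25.6 71 z 76.6
scene tray slot 1 1 [45.3 37.4] r 25.4 172 z 75.9
scene tray slot 1 -1 [ 20.5 -35.9] r 25.2 110 z 75.8
scene tray slot -1 -1 [-52.3 -41. ] r 27.1 155 z 75.7
top 1 hidden 0
top 2 hidden 0
top 3 hidden 0
top 4 hidden 0
scene 1 hidden 0
scene 2 hidden 0
scene 3 hidden 0
scene 4 hidden 0
(array([ -0.4,  -0.9, 153.8]), array([0.002, 0.001, 0.002]))
```

```bash
python3 -m jog '[[[0,-1,50,0,0,0,0.4],[0,-1,95,0,0,0,0.4],[0,-1,130,0,0,0,0.4],[0,-1,147,0,0,0,0.4],[0,-1,154,0,0,0,0.4],[0,-1,155,0,0,0,0.4],[0,-1,155,0,0,0,0.4],[0,-1,155,0,0,0,0.66],[0,-1,155,0,0,0,0.72],[0,-1,155,0,0,0,0.72],[0,-1,155,0,0,0,0.72],[0,-1,105,0,0,0,0.72],[0,-1,50,0,0,0,0.72],[0,-1,0,0,0,0,0.72],[0,-1,-60,0,0,0,0.72],[150,-1,-100,0,0,0,0.72],[200,-1,-100,0,0,0,0.72],[250,-1,-100,0,0,0,0.72],[250,-1,-100,0,0,0,0.72]]]' 20; python3 - <<'E'
from h import *
st()
c=cam("scene"); cv2.imwrite("pics/s35.png",c["frame"])
c=cam("top"); cv2.imwrite("pics/t35.png",c["frame"])
for n in("top","scene"):
    P=cam(n)["P"].reshape(-1,3)
    e=np.radians(9); d=P[:,:2]-[482.5,-327.5]; t=np.c_[d@[np.cos(e),np.sin(e)],d@[-np.sin(e),np.cos(e)]]
    for x,y in[(45,37),(20,-37),(-59,-40),(-50,38)]:
        m=(np.hypot(t[:,0]-x,t[:,1]-y)<34)&(P[:,2]>72)&(P[:,2]<86); a=t[m]
        if len(a)<15: print(n,x,y,"none");continue
        s=np.linalg.lstsq(np.c_[2*a,np.ones(len(a))],(a**2).sum(1),rcond=None)[0]; print(n,np.round(s[:2],1),round(np.sqrt(s[2]+s[:2]@s[:2]),1),len(a))
E
```

```text
t: 58.8
tcp_pos: [395.9, -50.9, 492.8]
eef_rot: [0.663, 0.749, 0.0, 0.001]
force: [0.7, -0.1, -0.4]
gripper_width: 67.7
t 58.8 grasp [396.4 -51.1 312.4] yaw 6.9 tilt [ 0.0026 -0.0012] F [ 0.7 -0.1 -0.4] w 67.7 q [-0.27 -0.25  1.51 -0.    1.88 -0.39]
top [44.6 35.5] 25.3 153
top [ 19.5 -37.7] 25.3 161
top [-57.9 -42. ] 25.3 164
top [-48.4  36.8] 25.3 152
scene [45.5 37.4] 25.4 136
scene [ 20.4 -35.7] 25.2 131
scene [-57.4 -40.1] 25.3 115
scene [-47.8  39. ] 25.4 120
```

View pics/s35.png

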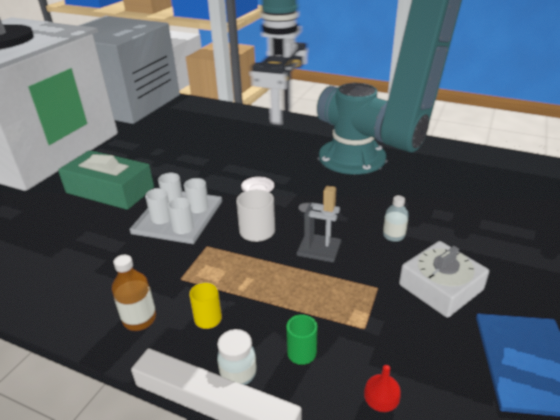

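View pics/t35.png

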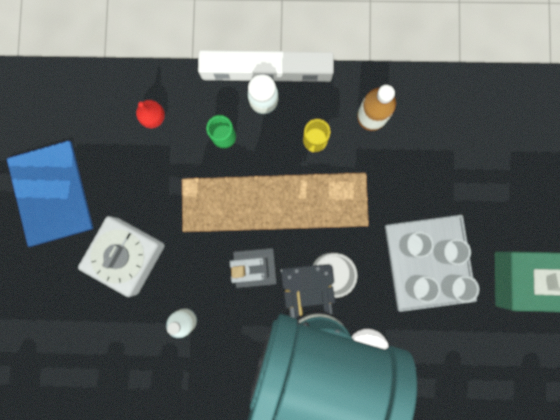

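All four cups stand upright in the tray, the stirrer hangs in its stand, the knob is at zero, and the beaker and flask are upright. I hand in the job.

```bash
python3 -c "
from h import *
ctrl.close_job(); st()"
```

```text
the job is handed in; nothing more can be done
the job is handed in; nothing more can be done
```

The job was handed in at about 59 s of the allowed 210 s, with every step done in order; handing in gives no verdict.

- **Timer:** I turned the knob about 2.03 rad anticlockwise until the torque rose at the stop. The pointer sits on the long mark in the later wrist picture.
- **Dips:** I dipped the stirrer in the beaker, cups 1 to 4 from left to right, and the beaker again. By the tool position and the grip height, its tip was 21–26 mm above the bench each time, well below the limits. It is back in its stand, with the grip top measured at 175 mm, the height expected when it hangs at rest.
- **Cups:** All four stand upright on the tray floor, with rims at about 76–78 mm. In the tray's axes they are at about (45, 36), (20, −37), (−58, −41) and (−48, 38) mm, well inside the limits.
- **Knocked cup:** Cup 4 was pushed about 25 mm aside after I had placed it in the tray. It stayed upright, so I left it there and placed cup 2 about 15 mm further out to keep the fingers clear of it.
- **Disagreements:** The cameras differed from each other by 2–4 mm, so I used values between them. My first grip on the knob was about 2 mm off centre, and I corrected it from the force reading before turning.

In the last pictures the beaker and the flask are upright, and the gripper is open and clear of everything.

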